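Work the wedge out of a battery jig and free the pack

ROBOT

A 7-joint arm with a two-finger parallel gripper is mounted at the origin on the work surface. World frame = base frame: x ahead of the robot, y to its left, z up, the work surface at z = 0. Lengths are in m, angles in rad, forces in N, time in s.
With the tool pointing down it reaches from about 0.4 to 0.85 m from the base axis. Payload 10.4 kg.
Tool frame: the origin (TCP) lies between the finger pads; the fingertips stand tip_extent ahead of it and the grasp point (between the pads) lies 2 mm behind it (tip_extent is the distance from the TCP to the fingertips, in m); z points along the fingers, y is the direction in which the jaws open and shut (so a half turn about z gives the same grasp; the last joint's range is limited). The gripper opens to 87 mm and grips with 3 to 60 N. Pads are 19 mm wide; open, the fingers measure 117 mm over their backs; the gripper's body (75 mm by 190 mm) begins 51 mm behind the grasp point.
Start: joints at [-1.195, 0.332, -0.065, 1.46, 0.022, 1.35, -0.088], TCP at [0.243, 0.576, 0.24] pointing down, gripper open.
Joint ranges: [-2.6, 2.6], [-0.5, 2.12], [-1.47, 1.34], [0.16, 2.42], [-1.27, 4.41], [0.06, 2.06], [-2.6, 2.6]. Speed limits (rad/s): [2.22, 2.22, 2.79, 2.79, 3.14, 3.14, 3.14].

INTERFACE

Orientations are given as a unit quaternion [x, y, z, w].
In Python, from bench import read_state, camera, camera_params, close_job, tip_extent gives the robot as it stands. The module is installed in compiled form; this text tells all that it offers.
- The arm moves only by the tool send_rows, never from a script. Its argument "steps" is a list of rows, each a list of 7 numbers: the turn, a rotation vector about the tool's x, y, z in degrees, then the shift along the tool's x, y, z in m, then the gripper's target within -1 to 1 (shut at 1, half-way at 0, fully open at -1). In form: [[ax, ay, az, x, y, z, jaw], ...]. A call has exactly 10 rows; each row shifts and turns the pose as measured when the row begins, along the tool's axes as they then stand; what a row does not reach is not made up. A row lasts 1/10 s, in which the tool goes at most 50 mm and 8.59 degrees, less where a joint would pass 70% of its speed; a pose out of reach is approached as far as the arm can. A call with a gripper value outside its range is refused whole. The fingers move at their own pace and stop on an object; "force" is the grip in N (left out, the last holds). Time passes only in rows, so rows that do not move let the fingers close, or fill a call up. It gives the time, the measured TCP pose, the force and the opening at its end, in the units of the state.
- read_state(): the state, without advancing time (a new reading comes with each control period).
- camera(name): name is "scene" or "top" or "wrist"; returns (picture, depth): 480x640x3 uint8, blue, green, red; 480x640 float32, m along the optical axis (not along the pixel's ray), 0 where there is no reading.
- camera_params(name): a dict with "camera_matrix" (3x3 intrinsics, pixels), "dist" ([k1, k2, p1, p2, k3] as OpenCV has them; the pictures are not rectified), "world_from_camera" (4x4, takes a point from camera to world coordinates). Camera axes: x right, y down, z forward; pixel columns grow to the right and rows downward; lengths in m; the calibration is good to about 2 mm. A picture is of the moment at which its call begins: read the wrist's pose just before it. camera_params takes no time and is no camera call; for the wrist camera it gives the pose at the moment of the call.
- close_job(): hands the job in, once; it reports no verdict.
The state is a dict: "time": time; "joint_positions": joint angles; "joint_vel": joint speeds; "joint_torque": joint torques, N m; "ee_pos": TCP position; "eef_rot": TCP orientation; "ft_force": force on the tool from outside, world axes, zero at the start; "torque": the same for the moment, N m; "width": finger opening in m.
Only numpy, scipy, OpenCV 4.12 (cv2) and the standard library are available. Lean on these libraries where they do the work, as an engineer would, in place of code of your own. Each camera call takes 0.05 s, during which the arm holds its last target.

TASK

The battery pack is clamped in the sloping jig by a tight wedge, and the jig only stands on the bench, so do not drag, lift or tip it: rock the wedge from side to side to walk it out of its slot, and put it in the deeper tray with the screwdriver. Then draw the freed pack out of the jig and leave it standing upright in the shallow tray with the two finished packs, without knocking those over.

Things in the scene. Friction and masses are not known exactly. Their poses are not given: they have to be found in the camera images.
- jig: Clamping jig, 1.5 kg, loose: steel base 250 x 150 mm, 12 high, under an aluminium trough sloping 30 deg. Origin: underside, 115 mm from its front edge; x to its back, z up; it stands sidewise, front to the robot's left. Wedge and pack draw out along u = (-0.5, 0, 0.866). Along n = (0.866, 0, 0.5): front wall, sprung pad, pack, sliding jaw, wedge, back wall (walls 30 mm deep, 90 wide). A straight pull on the tight wedge takes about 20 N; the jig slips at about 10 N.
- slot (a point): Middle of the wedge slot's mouth, level with the tops of the trough's walls; axes of jig. The slot is 70 mm wide between low end stops (16 mm above its floor, which is 30 mm down).
- lamp (a point): Middle of the underside of the jig's lamp bar (140 mm across, 24 along n, 22 along u), which hangs over the jig on two posts at its back, 0.33 m high; axes of jig. It stands straight above the wedge's head, so the tool must come in along -u, not straight down; its near face is 85 mm behind the wedge's middle along n.
- wedge_head (a point): Centre of the head of the loose grey wedge (60 g). z points from tip to head (along u), x along thickness (n), y across. Head 44 mm wide (y, the way to grip), 14 thick, 38 long. Rocked about x, about 7 deg each way, each swing about a point 46 mm below this one and 14 to 20 mm off the middle, on the side that is not rising, it walks out 2 to 5 mm a swing without dragging the jig; loose after 20 mm.
- wedge_tip (a point): Centre of the wedge's tip edge, 61 mm from the head's centre; at the start it rests on the slot's floor, with 30 mm of blade in the slot. Blade 40 mm wide, 9 mm thick here, tapering 1:8; a spring squeezes its two flat faces, ever less as it rises.
- pack_mid (a point): Centre of the green battery pack in the jig, 100 g, 19 mm thick (own x), 37 wide (y), 70 long (z, foot to top). In the jig z points along u; it stands 40 mm proud of the walls, 36 mm in front of the wedge along n. Clamped until the wedge is out, then loose (about 3 mm play); it is clear once drawn 35 mm along u.
- tool_tray: Deeper grey tray, 180 (x) x 120 (y) x 32 mm high, walls and floor 4 mm, fixed. Origin: centre of the underside, z up. A screwdriver lies in its +y half, along x.
- pack_tray: Shallow grey tray, 180 (x) x 120 (y) x 18 mm high, walls and floor 4 mm, fixed. Origin: centre of the underside, z up. Two finished packs stand at its +x end (50 to 65 mm from the middle); the rest is free.
- spare_a_mid (a point): Centre of one finished pack, same shape as the other packs (19 x 37 x 70 mm), standing in the shallow tray.
- spare_b_mid (a point): Centre of the other finished pack, likewise.
Things that resemble listed ones, but are neither listed nor needed, are in the scene too. What is shaped like the part that bears spare_a_mid but black is not meant.

How it is judged:
On the way, in this order (a step that is already met when the one before it is completed fails the run):
1. the wedge is rocked sideways (over 2 degrees) while still in its slot (angle between the z axis of wedge_head and the y axis of jig, either way round below 1.5358 rad and distance between wedge_head and slot below 0.055 m).
2. the wedge is clear of its slot while the pack is still in the jig (distance between wedge_head and slot above 0.075 m and distance between pack_mid and slot below 0.05 m), for 0.1 s.
3. the wedge is in the tool tray while the pack is still in the jig (x of wedge_head in the frame of tool_tray between -0.088 and 0.088 m and y of wedge_head in the frame of tool_tray between -0.058 and 0.058 m and z of wedge_head in the frame of tool_tray between 0 and 0.08 m and distance between pack_mid and slot below 0.05 m), for 0.2 s.
At the end, for the whole second after the job is handed in: The wedge is inside the tool tray; the pack stands upright (within about 8 degrees) on the floor of the pack tray; the two finished packs still stand (within about 23 degrees); the jig stands flat within 15 mm of where it began (x of wedge_head in the frame of tool_tray between -0.088 and 0.088 m and y of wedge_head in the frame of tool_tray between -0.058 and 0.058 m and z of wedge_head in the frame of tool_tray between 0 and 0.08 m and x of pack_mid in the frame of pack_tray between -0.086 and 0.086 m and y of pack_mid in the frame of pack_tray between -0.056 and 0.056 m and z of pack_mid in the frame of pack_tray between 0.03 and 0.046 m and angle between pack_mid's own z axis and vertical below 0.15 rad and distance of jig from where it was at the start of the episode below 0.015 m and angle between jig's own z axis and vertical below 0.1 rad and angle between each of spare_a_mid, spare_b_mid's own z axis and vertical below 0.4 rad); the robot touches nothing.
It fails at once if the jig is dragged or lifted more than 15 mm (distance of jig from where it was at the start of the episode above 0.015 m).
It fails at once if the jig is tipped more than about 6 degrees (angle between jig's own z axis and vertical above 0.1 rad).
It fails at once if a finished pack is knocked over (angle between any of spare_a_mid, spare_b_mid's own z axis and vertical above 0.5 rad).
It also fails if it takes over 69 s, if anything falls off the work surface, if the arm or the gripper's body presses on something with over 40 N, if the wrist force passes 120 N, or if a joint passes its speed limit or range.

## Working session

There is one attempt and no reset: what is moved stays moved. The work goes in short steps, Python scripts to look and compute and a tool call to move; the robot and the scene stay as the last step left them, time stands still between calls to the robot, and variables do not carry over. Pictures are saved under pics/ and viewed, and the job is handed in when it is done.

Besides the shell and the picture viewer there is one more tool, called after ">>>" in YAML: its name, and indented under it one key for each argument. send_rows: Moves the arm, as the interface text tells. Its arguments: {"type":"object","properties":{"steps":{"type":"array"},"force":{"type":"number"}},"required":["steps"]}

```bash
mkdir -p pics
python3 - <<'E'
from bench import *
import cv2,numpy as np
s=read_state();print({k:np.round(v,3) for k,v in s.items()}, tip_extent if not callable(tip_extent) else tip_extent())
for n in ["scene","top"]:
    p,d=camera(n);cv2.imwrite(f"pics/{n}0.png",p);np.save(f"{n}0.npy",d);cv2.imwrite(f"raw_{n}0.png",p)
    c=camera_params(n);print(n,np.round(c["camera_matrix"],1).tolist(),np.round(c["dist"],3),np.round(c["world_from_camera"],3).tolist())
E
```

```text
{'time': np.float64(0.0), 'joint_positions': array([-1.195,  0.333, -0.065,  1.461,  0.022,  1.35 , -0.089]), 'joint_vel': array([ 0.   ,  0.   , -0.001,  0.001, -0.001, -0.   , -0.   ]), 'joint_torque': array([ 0.0000e+00, -6.2327e+01,  2.5000e-02, -3.8988e+01, -6.1000e-02,
        4.0000e-02,  0.0000e+00]), 'ee_pos': array([0.243, 0.576, 0.239]), 'eef_rot': array([ 0.198,  0.98 , -0.001, -0.   ]), 'ft_force': array([-0.085,  0.051,  0.628]), 'torque': array([ 0.034, -0.007, -0.058]), 'width': np.float64(0.087)} 0.017
scene [[615.1, 0.0, 330.2], [0.0, 615.1, 238.2], [0.0, 0.0, 1.0]] [-0.209  0.     0.     0.     0.   ] [[-0.61, 0.42, -0.672, 1.55], [0.793, 0.342, -0.505, 0.791], [0.018, -0.84, -0.542, 0.979], [0.0, 0.0, 0.0, 1.0]]
top [[534.6, 0.0, 321.0], [0.0, 534.6, 245.6], [0.0, 0.0, 1.0]] [-0.018  0.     0.     0.     0.   ] [[-0.014, -0.983, 0.183, 0.322], [-1.0, 0.013, -0.007, 0.045], [0.005, -0.183, -0.983, 1.522], [0.0, 0.0, 0.0, 1.0]]
```

View pics/scene0.png

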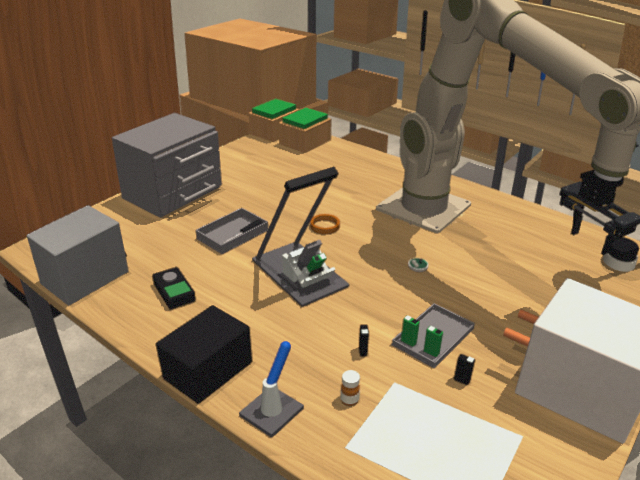

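View pics/top0.png

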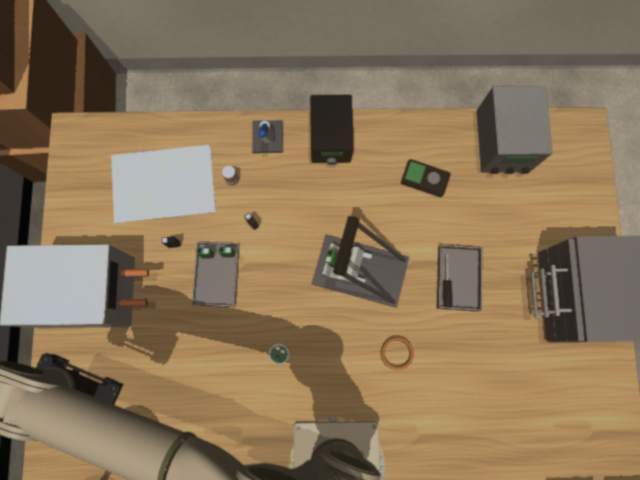

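The scene view shows the jig at about (300,270) with the lamp bar at (312,180). The tool tray is at (232,230) and the pack tray at (433,335). In the top view they are at (360,270), (460,278) and (216,273). I'll measure from depth next.

```bash
cat > h.py <<'E'
import numpy as np,cv2
from bench import *
from scipy.spatial.transform import Rotation as R
def cloud(n,d,c=None):
    c=c or camera_params(n);K=np.array(c["camera_matrix"]);D=np.array(c["dist"]);T=np.array(c["world_from_camera"])
    v,u=np.mgrid[0:480,0:640]
    q=cv2.undistortPoints(np.stack([u,v],-1).reshape(-1,1,2).astype(float),K,D).reshape(480,640,2)
    P=np.concatenate([q*d[...,None],d[...,None]],-1)
    return P@T[:3,:3].T+T[:3,3]
def proj(n,X,c=None):
    c=c or camera_params(n);K=np.array(c["camera_matrix"]);D=np.array(c["dist"]);T=np.array(c["world_from_camera"])
    Xc=(np.atleast_2d(X)-T[:3,3])@T[:3,:3]
    return cv2.projectPoints(Xc,np.zeros(3),np.zeros(3),K,D)[0].reshape(-1,2)
E
python3 - <<'E'
from h import *
for n,(x,y,w,hh) in {"scene":(240,160,120,150),"top":(300,205,120,110)}.items():
    im=cv2.imread(f"raw_{n}0.png");s=5 if n=="scene" else 6
    s=min(800/w,600/hh)
    cv2.imwrite(f"pics/{n}_crop.png",cv2.resize(im[y:y+hh,x:x+w],None,fx=s,fy=s,interpolation=cv2.INTER_CUBIC));print(n,s)
P=cloud("top",np.load("top0.npy"))
def at(u,v): return np.round(P[v,u],3)
print("table",at(250,320),at(500,220))
# tray masks: print rows across
for v in (278,): print([ (u,*at(u,v)) for u in range(430,490,3)])
for v in (285,): print([ (u,*at(u,v)) for u in range(188,246,3)])
E
```

```text
scene 4.0
top 5.454545454545454
table [ 0.394  0.238 -0.003] [ 0.675 -0.492  0.   ]
[(430, np.float64(0.506), np.float64(-0.277), np.float64(0.002)), (433, np.float64(0.507), np.float64(-0.286), np.float64(-0.001)), (436, np.float64(0.507), np.float64(-0.297), np.float64(-0.008)), (439, np.float64(0.503), np.float64(-0.298), np.float64(0.025)), (442, np.float64(0.506), np.float64(-0.311), np.float64(0.004)), (445, np.float64(0.505), np.float64(-0.318), np.float64(0.01)), (448, np.float64(0.506), np.float64(-0.329), np.float64(0.002)), (451, np.float64(0.506), np.float64(-0.338), np.float64(0.001)), (454, np.float64(0.506), np.float64(-0.347), np.float64(-0.003)), (457, np.float64(0.505), np.float64(-0.355), np.float64(0.002)), (460, np.float64(0.505), np.float64(-0.363), np.float64(0.001)), (463, np.float64(0.505), np.float64(-0.371), np.float64(0.005)), (466, np.float64(0.505), np.float64(-0.381), np.float64(0.002)), (469, np.float64(0.505), np.float64(-0.389), np.float64(0.003)), (472, np.float64(0.505), np.float64(-0.398), np.float64(0.001)), (475, np.float64(0.505), np.float64(-0
[... 865 characters left out ...]
215, np.float64(0.494), np.float64(0.338), np.float64(0.002)), (218, np.float64(0.494), np.float64(0.329), np.float64(0.006)), (221, np.float64(0.494), np.float64(0.32), np.float64(0.004)), (224, np.float64(0.494), np.float64(0.313), np.float64(-0.0)), (227, np.float64(0.494), np.float64(0.304), np.float64(0.001)), (230, np.float64(0.494), np.float64(0.295), np.float64(-0.0)), (233, np.float64(0.494), np.float64(0.287), np.float64(0.001)), (236, np.float64(0.492), np.float64(0.276), np.float64(0.013)), (239, np.float64(0.494), np.float64(0.27), np.float64(-0.004)), (242, np.float64(0.494), np.float64(0.261), np.float64(-0.002)), (245, np.float64(0.493), np.float64(0.252), np.float64(0.005))]
```

View pics/scene_crop.png

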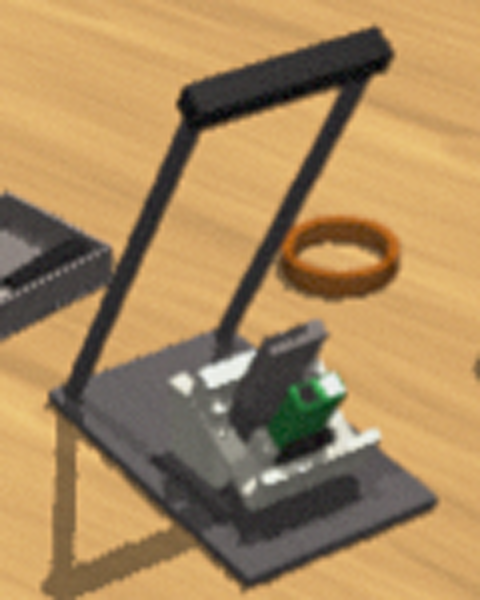

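View pics/top_crop.png

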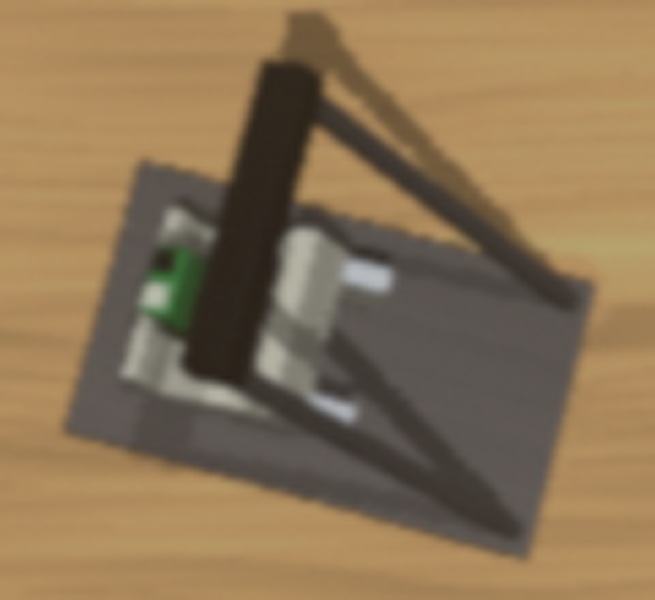

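```bash
cat >> h.py <<'E'
def onplane(n,uv,z,c=None):
    c=c or camera_params(n);K=np.array(c["camera_matrix"]);D=np.array(c["dist"]);T=np.array(c["world_from_camera"])
    q=cv2.undistortPoints(np.array(uv,float).reshape(-1,1,2),K,D).reshape(-1,2)
    r=np.c_[q,np.ones(len(q))]@T[:3,:3].T;o=T[:3,3]
    return o+r*((z-o[2])/r[:,2])[:,None]
E
python3 - <<'E'
from h import *
s=800/120*0+5.4545
uv=np.array([(140,160),(595,285),(525,555),(65,432)])/s+[300,205]-0.4
B=onplane("top",uv,0.012);print(B.round(4))
us=np.array([(435,503),(250,583),(50,398)])/4+[240,160]-0.4
Bs=onplane("scene",us,0.012);print("scene front near(+x?)",Bs.round(4))
fx=(B[1]+B[2]-B[0]-B[3])/2;yaw=np.arctan2(fx[1],fx[0]);print(np.linalg.norm(fx),np.linalg.norm(B[0]-B[3]),np.degrees(yaw))
sy=(B[0]+B[1]-B[3]-B[2])/2;print(np.degrees(np.arctan2(sy[1],sy[0]))-90)
print("ctr",B.mean(0))
# crops of trays
for n,i,(x,y,w,h) in [("top",1,(430,235,64,84)),("top",2,(185,232,64,84))]:
    im=cv2.imread(f"raw_{n}0.png")
    cv2.imwrite(f"pics/tray{i}.png",cv2.resize(im[y:y+h,x:x+w],None,fx=7,fy=7,interpolation=cv2.INTER_CUBIC))
a=cv2.imread("pics/tray1.png");b=cv2.imread("pics/tray2.png");cv2.imwrite("pics/trays.png",np.hstack([a,b]))
r=R.from_quat(read_state()["eef_rot"]).as_matrix();print(r.round(3))
T=np.array(camera_params("wrist")["world_from_camera"]);E=np.eye(4);E[:3,:3]=r;E[:3,3]=read_state()["ee_pos"]
print((np.linalg.inv(E)@T).round(3))
E
```

```text
[[ 0.6369  0.0212  0.012 ]
 [ 0.5669 -0.2168  0.012 ]
 [ 0.4261 -0.1745  0.012 ]
 [ 0.493   0.0624  0.012 ]]
scene front near(+x?) [[ 0.5     0.0647  0.012 ]
 [ 0.6387  0.0237  0.012 ]
 [ 0.5707 -0.2121  0.012 ]]
0.24714421079488064 0.14968211519513006 -106.09738791856145
-106.35255986500012
ctr [ 0.53073175 -0.07693045  0.012     ]
[[-0.922  0.388 -0.   ]
 [ 0.388  0.922 -0.001]
 [-0.    -0.001 -1.   ]]
[[-0.    -0.97  -0.242  0.067]
 [ 1.    -0.001  0.001  0.   ]
 [-0.001 -0.242  0.97  -0.146]
 [ 0.     0.     0.     1.   ]]
```

View pics/trays.png

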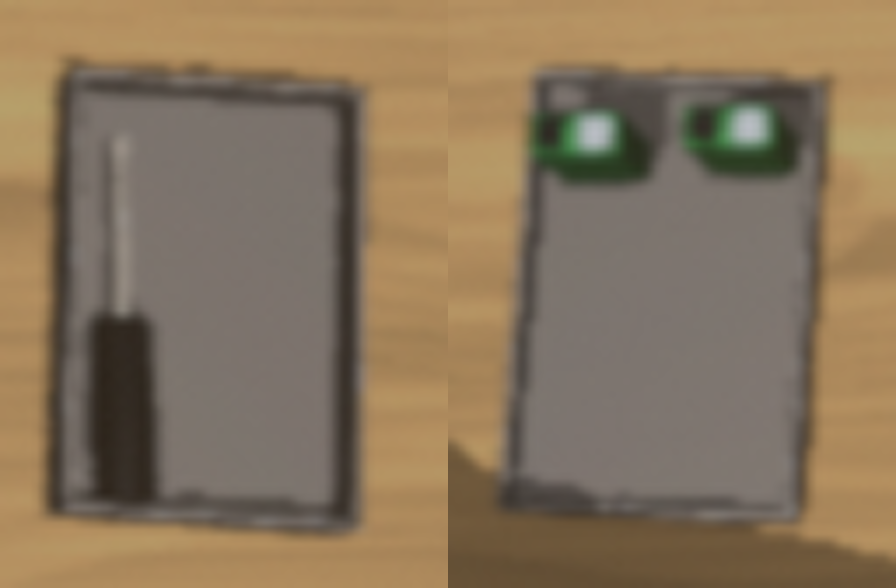

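```bash
cat >> h.py <<'E'
YAW=np.radians(-106.2)
JX=np.array([np.cos(YAW),np.sin(YAW),0]);JY=np.array([-np.sin(YAW),np.cos(YAW),0]);JZ=np.array([0,0,1.])
JO=np.array([0.5358,-0.0659,0])
U=-.5*JX+.866*JZ;N=.866*JX+.5*JZ
RT=np.stack([-N,JY,-U],1)
def ray(n,uv,c=None):
    c=c or camera_params(n);T=np.array(c["world_from_camera"]);q=cv2.undistortPoints(np.array(uv,float).reshape(-1,1,2),np.array(c["camera_matrix"]),np.array(c["dist"])).reshape(-1,2)
    return T[:3,3],np.c_[q,np.ones(len(q))]@T[:3,:3].T
def jigplane(n,uv,y=0,c=None):
    o,r=ray(n,uv,c);t=(y-(o-JO)@JY)/(r@JY);return o+r*t[:,None]
def tojig(X): return (np.atleast_2d(X)-JO)@np.stack([JX,JY,JZ],1)
E
python3 - <<'E'
from h import *
h=jigplane("scene",[(314-.4,244-.4)]);print("headtop",h.round(3),tojig(h).round(3)); print("head",(h-.019*U).round(3))
P=jigplane("scene",[(240+318/4,160+383/4)]);print("packtop",P.round(3),tojig(P).round(3),(P-h)@N,(P-h)@U)
t1=onplane("top",np.array([(65,62),(362,88),(357,530),(52,512)])/7+[430,235],.032)
t2=onplane("top",np.array([(87,72),(377,85),(352,518),(57,508)])/7+[185,232],.018)
for t in (t1,t2):
    d=(t[0]+t[1]-t[2]-t[3]);print(t.round(3).tolist(),t.mean(0).round(4),np.degrees(np.arctan2(d[1],d[0])),np.linalg.norm(d)/2)
s=read_state();r=R.from_quat(s["eef_rot"])
print("rel rotvec deg tool",np.degrees((r.inv()*R.from_matrix(RT)).as_rotvec()).round(1))
tgt=h[0]-.019*U+.15*U;print(tgt, r.inv().apply(tgt-s["ee_pos"]).round(3))
E
```

```text
headtop [[ 0.552 -0.01   0.138]] [[-0.058  0.     0.138]]
head [[ 0.549 -0.019  0.121]]
packtop [[0.559 0.015 0.115]] [[-0.084  0.     0.115]] [-0.03334111] [-0.00638122]
[[0.6, -0.302, 0.032], [0.588, -0.423, 0.032], [0.409, -0.408, 0.032], [0.418, -0.287, 0.032]] [ 0.5037 -0.355   0.032 ] -4.628294199851869 0.1806464991744031
[[0.616, 0.388, 0.018], [0.609, 0.269, 0.018], [0.433, 0.277, 0.018], [0.438, 0.395, 0.018]] [0.5239 0.3321 0.018 ] -2.3527234607284147 0.17723413104514976
rel rotvec deg tool [ 21.7 -24.4  81.3]
[0.57037713 0.05311528 0.25107723] [-0.505 -0.354 -0.012]
```

```bash
cat >> h.py <<'E'
def plan(Rt,pt,n,jaw,s=None):
    """rows (n) straight-line from current to target"""
    s=s or read_state();r0=R.from_quat(s["eef_rot"]);p0=np.array(s["ee_pos"])
    rv=(r0.inv()*R.from_matrix(Rt)).as_rotvec();out=[]
    for i in range(n):
        ri=r0*R.from_rotvec(rv*i/n)
        d=ri.inv().apply((pt-p0)/n)
        out.append([*np.degrees(rv/n).round(2),*d.round(4),jaw])
    print("["+",\n".join(str([float(x) for x in o]) for o in out)+"]")
def err(Rt,pt):
    s=read_state();r0=R.from_quat(s["eef_rot"])
    print("t",s["time"],"pos",np.round(s["ee_pos"],4),"w",s["width"],"F",np.round(s["ft_force"],1),"errdeg",np.degrees((r0.inv()*R.from_matrix(Rt)).as_rotvec()).round(2),"shift",r0.inv().apply(pt-s["ee_pos"]).round(4),"q",np.round(s["joint_positions"],2))
E
python3 -c "
from h import *
plan(RT,np.array([.570,.053,.255]),20,-1)"
```

```text
[[1.09, -1.22, 4.07, -0.0252, -0.0177, -0.0008, -1.0],
[1.09, -1.22, 4.07, -0.0264, -0.0159, 0.0001, -1.0],
[1.09, -1.22, 4.07, -0.0275, -0.014, 0.0009, -1.0],
[1.09, -1.22, 4.07, -0.0284, -0.012, 0.0018, -1.0],
[1.09, -1.22, 4.07, -0.0291, -0.0099, 0.0026, -1.0],
[1.09, -1.22, 4.07, -0.0297, -0.0077, 0.0034, -1.0],
[1.09, -1.22, 4.07, -0.0301, -0.0056, 0.0042, -1.0],
[1.09, -1.22, 4.07, -0.0303, -0.0033, 0.0049, -1.0],
[1.09, -1.22, 4.07, -0.0303, -0.0011, 0.0056, -1.0],
[1.09, -1.22, 4.07, -0.0302, 0.0012, 0.0062, -1.0],
[1.09, -1.22, 4.07, -0.0299, 0.0034, 0.0068, -1.0],
[1.09, -1.22, 4.07, -0.0294, 0.0057, 0.0074, -1.0],
[1.09, -1.22, 4.07, -0.0288, 0.0079, 0.0079, -1.0],
[1.09, -1.22, 4.07, -0.028, 0.0101, 0.0083, -1.0],
[1.09, -1.22, 4.07, -0.027, 0.0122, 0.0087, -1.0],
[1.09, -1.22, 4.07, -0.0259, 0.0142, 0.009, -1.0],
[1.09, -1.22, 4.07, -0.0246, 0.0162, 0.0092, -1.0],
[1.09, -1.22, 4.07, -0.0232, 0.018, 0.0094, -1.0],
[1.09, -1.22, 4.07, -0.0216, 0.0198, 0.0095, -1.0],
[1.09, -1.22, 4.07, -0.02, 0.0215, 0.0096, -1.0]]
```

>>> send_rows:
  steps:
    - [1.1, -1.2, 4.1, -0.025, -0.018, -0.001, -1]
    - [1.1, -1.2, 4.1, -0.026, -0.016, 0, -1]
    - [1.1, -1.2, 4.1, -0.0275, -0.014, 0.001, -1]
    - [1.1, -1.2, 4.1, -0.028, -0.012, 0.002, -1]
    - [1.1, -1.2, 4.1, -0.029, -0.01, 0.0025, -1]
    - [1.1, -1.2, 4.1, -0.03, -0.008, 0.0035, -1]
    - [1.1, -1.2, 4.1, -0.03, -0.0055, 0.004, -1]
    - [1.1, -1.2, 4.1, -0.03, -0.0035, 0.005, -1]
    - [1.1, -1.2, 4.1, -0.03, -0.001, 0.0055, -1]
    - [1.1, -1.2, 4.1, -0.03, 0.001, 0.006, -1]

```text
time: 1.1
ee_pos: [0.4027, 0.3036, 0.2447]
eef_rot: [0.534, 0.833, -0.12, 0.084]
ft_force: [0.8, -0.2, -0.1]
width: 0.0875
```

```bash
python3 -c "
from h import *
t=np.array([.570,.053,.255]);err(RT,t);plan(RT,t,10,-1)"
```

```text
t 1.1 pos [0.4027 0.3036 0.2447] w 0.08748497965692827 F [ 0.8 -0.2 -0.1] errdeg [  9.94 -11.51  39.24] shift [-0.29    0.0505  0.0649] q [-1.02  0.2   0.18  1.65  0.17  1.51 -0.44]
[[0.99, -1.15, 3.92, -0.029, 0.0051, 0.0065, -1.0],
[0.99, -1.15, 3.92, -0.0284, 0.0071, 0.007, -1.0],
[0.99, -1.15, 3.92, -0.0277, 0.0092, 0.0074, -1.0],
[0.99, -1.15, 3.92, -0.0269, 0.0112, 0.0078, -1.0],
[0.99, -1.15, 3.92, -0.0259, 0.0131, 0.0081, -1.0],
[0.99, -1.15, 3.92, -0.0248, 0.015, 0.0083, -1.0],
[0.99, -1.15, 3.92, -0.0235, 0.0168, 0.0085, -1.0],
[0.99, -1.15, 3.92, -0.0221, 0.0185, 0.0087, -1.0],
[0.99, -1.15, 3.92, -0.0206, 0.0201, 0.0088, -1.0],
[0.99, -1.15, 3.92, -0.019, 0.0217, 0.0088, -1.0]]
```

>>> send_rows:
  steps:
    - [1, -1.15, 3.9, -0.029, 0.005, 0.0065, -1]
    - [1, -1.15, 3.9, -0.0285, 0.007, 0.007, -1]
    - [1, -1.15, 3.9, -0.028, 0.009, 0.0075, -1]
    - [1, -1.15, 3.9, -0.027, 0.011, 0.008, -1]
    - [1, -1.15, 3.9, -0.026, 0.013, 0.008, -1]
    - [1, -1.15, 3.9, -0.025, 0.015, 0.0085, -1]
    - [1, -1.15, 3.9, -0.0235, 0.017, 0.0085, -1]
    - [1, -1.15, 3.9, -0.022, 0.0185, 0.0085, -1]
    - [1, -1.15, 3.9, -0.0205, 0.02, 0.009, -1]
    - [1, -1.15, 3.9, -0.019, 0.0215, 0.009, -1]

```text
time: 2.1
ee_pos: [0.5744, 0.0254, 0.2589]
eef_rot: [0.786, 0.557, -0.215, 0.161]
ft_force: [0.6, 0.3, -0.3]
width: 0.0871
```

```bash
python3 -c "
from h import *
t=np.array([.570,.053,.255]);err(RT,t)
c=camera_params('wrist');p,d=camera('wrist');cv2.imwrite('pics/w1.png',p);cv2.imwrite('raw_w1.png',p);np.save('w1.npy',d)
np.save('w1c.npy',np.array([c],dtype=object),allow_pickle=True)
P=cloud('wrist',d,c);J=tojig(P.reshape(-1,3)).reshape(P.shape);np.save('w1J.npy',J)
"
```

```text
t 2.1 pos [0.5744 0.0254 0.2589] w 0.08713238292160144 F [ 0.6  0.3 -0.3] errdeg [-0.81  1.14 -2.98] shift [ 0.023  -0.0133 -0.0095] q [-0.71  0.44  0.48  1.44  0.26  1.61 -0.61]
```

View pics/w1.png

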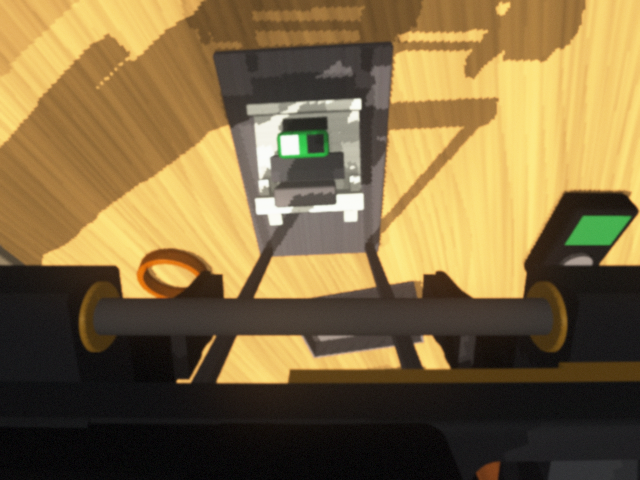

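```bash
python3 -c "
from h import *
im=cv2.imread('raw_w1.png')[30:270,200:410]
cv2.imwrite('pics/w1c.png',cv2.resize(im[50:210,20:190],None,fx=4.6,fy=3.7,interpolation=cv2.INTER_CUBIC)[:600])
cv2.imwrite('pics/w1c.png',cv2.resize(im[60:200,30:180],None,fx=4,fy=4,interpolation=cv2.INTER_CUBIC))
"
```

```text
(no output)
```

View pics/w1c.png

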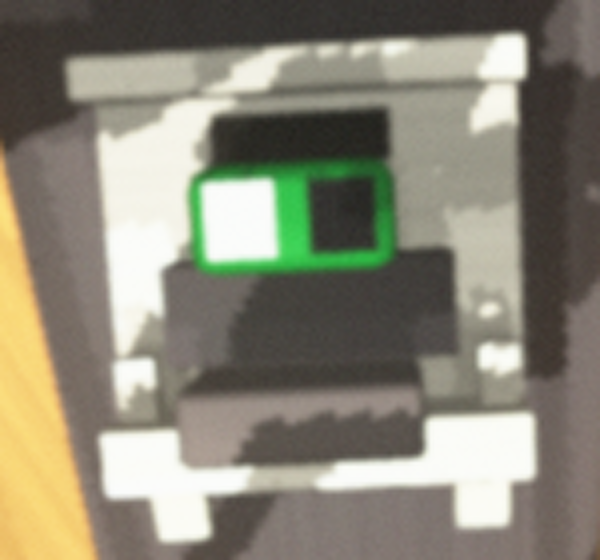

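```bash
python3 -c "
from h import *
c=np.load('w1c.npy',allow_pickle=True)[0]
P=cloud('wrist',np.load('w1.npy'),c)
f=lambda x,y:(x/4+230-.4,y/4+90-.4)
def patch(x,y,r=3):
    u,v=map(round,f(x,y));return np.median(P[v-r:v+r+1,u-r:u+r+1].reshape(-1,3),0)
print('depth headtop',patch(303,427),tojig(patch(303,427)))
print('depth packtop',patch(292,218),tojig(patch(292,218)))
def tri(a,b):
    o1,r1=ray('scene',[a]);o2,r2=ray('wrist',[b],c);r1=r1[0];r2=r2[0]
    t=np.linalg.lstsq(np.c_[r1,-r2],o2-o1,rcond=None)[0];A=o1+r1*t[0];B=o2+r2*t[1];return (A+B)/2,np.linalg.norm(A-B)
for a,b in [((313.6,243.6),f(303,427)),((240+318/4,160+383/4),f(292,218))]:
    X,e=tri(a,b);print(X.round(4),e.round(4),tojig(X).round(4))
# yaw: head edge & walls on plane perp to U through X
def onU(uv,X):
    o,r=ray('wrist',uv,c);t=((X-o)@U)/(r@U);return o+r*t[:,None]
X,_=tri((313.6,243.6),f(303,427))
for nm,pts,off in [('head',[(180,397),(418,388),(424,452),(190,467)],0),('front',[(68,60),(525,38)],-.05),('back',[(100,435),(533,413)],-.05),('pack',[(190,165),(393,165)],-.0075)]:
    Q=onU([f(*p) for p in pts],X+off*U);d=Q[1]-Q[0];print(nm,tojig(Q).round(4).tolist(),np.linalg.norm(d).round(4),'yawerr',np.degrees(np.arctan2(-(d@JX),d@JY)).round(2))
"
```

```text
depth headtop [ 0.54993064 -0.01104346  0.13422499] [[-0.05662071 -0.00173493  0.13422499]]
depth packtop [0.55721304 0.0134501  0.10799123] [[-0.08217344 -0.00157516  0.10799123]]
[ 0.5507 -0.0104  0.1362] 0.0011 [[-0.0574 -0.0012  0.1362]]
[0.5589 0.016  0.115 ] 0.0025 [[-0.0851 -0.0006  0.115 ]]
head [[-0.0633, -0.0223, 0.1328], [-0.0628, 0.0188, 0.1331], [-0.0531, 0.0193, 0.1387], [-0.0526, -0.0216, 0.139]] 0.0411 yawerr -0.63
front [[-0.0901, -0.0458, 0.0596], [-0.0895, 0.0428, 0.0599]] 0.0886 yawerr -0.41
back [[-0.0265, -0.0466, 0.0963], [-0.0265, 0.0424, 0.0963]] 0.089 yawerr 0.04
pack [[-0.0929, -0.0184, 0.1071], [-0.0913, 0.0163, 0.108]] 0.0347 yawerr -2.62
```

```bash
sed -i 's/radians(-106.2)/radians(-106.45)/' h.py
cat >> h.py <<'E'
H0=np.array([.5503,-.0107,.1357])-.019*U
E
python3 -c "
from h import *
print(H0);plan(RT,H0+.05*U,10,-1)"
```

```text
[ 0.5476098  -0.01981114  0.119246  ]
[[-0.08, 0.14, -0.34, 0.0032, -0.0016, 0.0094, -1.0],
[-0.08, 0.14, -0.34, 0.0032, -0.0016, 0.0094, -1.0],
[-0.08, 0.14, -0.34, 0.0032, -0.0016, 0.0094, -1.0],
[-0.08, 0.14, -0.34, 0.0031, -0.0016, 0.0094, -1.0],
[-0.08, 0.14, -0.34, 0.0031, -0.0016, 0.0094, -1.0],
[-0.08, 0.14, -0.34, 0.0031, -0.0016, 0.0094, -1.0],
[-0.08, 0.14, -0.34, 0.0031, -0.0016, 0.0094, -1.0],
[-0.08, 0.14, -0.34, 0.0031, -0.0016, 0.0094, -1.0],
[-0.08, 0.14, -0.34, 0.0031, -0.0016, 0.0094, -1.0],
[-0.08, 0.14, -0.34, 0.0031, -0.0016, 0.0094, -1.0]]
```

>>> send_rows:
  steps:
    - [-0.1, 0.17, -0.4, 0.004, -0.002, 0.011, -1]
    - [-0.1, 0.17, -0.4, 0.004, -0.002, 0.011, -1]
    - [-0.1, 0.17, -0.4, 0.004, -0.002, 0.011, -1]
    - [-0.1, 0.17, -0.4, 0.004, -0.002, 0.011, -1]
    - [-0.1, 0.17, -0.4, 0.004, -0.002, 0.011, -1]
    - [-0.1, 0.17, -0.4, 0.004, -0.002, 0.011, -1]
    - [-0.1, 0.17, -0.4, 0.004, -0.002, 0.011, -1]
    - [-0.1, 0.17, -0.4, 0.003, -0.002, 0.01, -1]
    - [0, 0, 0, 0, 0, 0, -1]
    - [0, 0, 0, 0, 0, 0, -1]

```text
time: 3.15
ee_pos: [0.5527, 0.0047, 0.159]
eef_rot: [0.773, 0.578, -0.209, 0.155]
ft_force: [0.1, -0.0, -0.7]
width: 0.0867
```

```bash
python3 -c "
from h import *
err(RT,H0)
c=camera_params('wrist');p,d=camera('wrist');cv2.imwrite('pics/w2.png',p);cv2.imwrite('raw_w2.png',p);np.save('w2.npy',d)
np.save('w2c.npy',np.array([c],dtype=object),allow_pickle=True)
print(proj('wrist',[H0+.019*U,H0+.019*U+.022*JY,H0+.019*U-.022*JY],c))
"
```

```text
t 3.15 pos [0.5527 0.0047 0.159 ] w 0.08666417399725737 F [ 0.1 -0.  -0.7] errdeg [-0.1   0.1   0.06] shift [-0.0017  0.0021  0.0469] q [-0.7   0.45  0.46  1.63  0.26  1.39 -0.62]
[[328.5238755  289.21112748]
 [375.4906508  289.27098017]
 [281.56739842 289.12183008]]
```

View pics/w2.png

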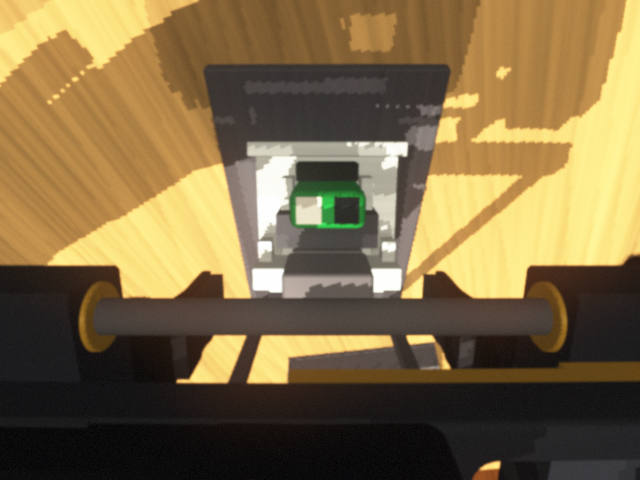

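>>> send_rows:
  steps:
    - [0, 0, 0, -0.0002, 0.0002, 0.006, -1]
    - [0, 0, 0, -0.0002, 0.0002, 0.006, -1]
    - [0, 0, 0, -0.0002, 0.0002, 0.006, -1]
    - [0, 0, 0, -0.0002, 0.0002, 0.006, -1]
    - [0, 0, 0, -0.0002, 0.0002, 0.006, -1]
    - [0, 0, 0, -0.0002, 0.0002, 0.006, -1]
    - [0, 0, 0, -0.0002, 0.0002, 0.005, -1]
    - [0, 0, 0, -0.0002, 0.0002, 0.003, -1]
    - [0, 0, 0, 0, 0, 0, -1]
    - [0, 0, 0, 0, 0, 0, -1]

```text
time: 4.2
ee_pos: [0.5479, -0.0205, 0.1192]
eef_rot: [0.774, 0.578, -0.208, 0.155]
ft_force: [0.9, 1.1, -1.3]
width: 0.0868
```

```bash
python3 -c "
from h import *
err(RT,H0)"
```

```text
t 4.2 pos [ 0.5479 -0.0205  0.1192] w 0.0868478242521712 F [ 0.9  1.1 -1.3] errdeg [-0.05  0.06 -0.03] shift [ 0.0005 -0.0005 -0.0004] q [-0.67  0.47  0.46  1.7   0.26  1.29 -0.62]
```

>>> send_rows:
  steps:
    - [0, 0, 0, 0, -0.0005, 0, 0]
    - [0, 0, 0, 0, 0, 0, 0.2]
    - [0, 0, 0, 0, 0, 0, 1]
    - [0, 0, 0, 0, 0, 0, 1]
    - [0, 0, 0, 0, 0, 0, 1]
    - [0, 0, 0, 0, 0, 0, 1]
    - [0, 0, 0, 0, 0, 0, 1]
    - [0, 0, 0, 0, 0, 0, 1]
    - [0, 0, 0, 0, 0, 0, 1]
    - [0, 0, 0, 0, 0, 0, 1]
  force: 5

```text
time: 5.2
ee_pos: [0.5479, -0.0197, 0.1198]
eef_rot: [0.774, 0.578, -0.207, 0.155]
ft_force: [-1.0, -0.1, -0.1]
width: 0.0439
```

```bash
python3 -c "
from h import *
err(RT,H0);s=read_state();r=R.from_quat(s['eef_rot']);print('Ftool',r.inv().apply(s['ft_force']).round(1),r.inv().apply(s['torque']).round(2))"
```

```text
t 5.2 pos [ 0.5479 -0.0197  0.1198] w 0.04385122226925812 F [-1.  -0.1 -0.1] errdeg [ 0.02  0.01 -0.01] shift [ 0.0001 -0.0002  0.0006] q [-0.67  0.47  0.46  1.7   0.26  1.29 -0.62]
Ftool [-0.2 -0.9  0.3] [ 0.03  0.47 -0.08]
```

>>> send_rows:
  steps:
    - [0, 0, 0, 0, 0, 0, 1]
    - [0, 0, 0, 0, 0, 0, 1]
    - [0, 0, 0, 0, 0, 0, 1]
    - [1.75, 0, 0, 0, 0.0014, -0.0005, 1]
    - [1.75, 0, 0, 0, 0.0014, -0.0005, 1]
    - [1.75, 0, 0, 0, 0.0014, -0.0005, 1]
    - [1.75, 0, 0, 0, 0.0014, -0.0005, 1]
    - [0, 0, 0, 0, 0, 0, 1]
    - [0, 0, 0, 0, 0, 0, 1]
    - [0, 0, 0, 0, 0, 0, 1]
  force: 60

```text
time: 6.2
ee_pos: [0.5539, -0.0205, 0.1213]
eef_rot: [0.783, 0.563, -0.246, 0.102]
ft_force: [-1.9, 0.4, 1.7]
width: 0.0436
```

```bash
cat >> h.py <<'E'
def wst():
    s=read_state();r=R.from_quat(s['eef_rot']);e=np.degrees((R.from_matrix(RT).inv()*r).as_rotvec())
    d=(np.array(s['ee_pos'])-H0)
    print('t',s['time'],'tilt',e.round(2),'dN,dY,dU mm',(1000*np.array([d@N,d@JY,d@U])).round(1),'w',round(float(s['width']),4),'Ftool',r.inv().apply(s['ft_force']).round(1),r.inv().apply(s['torque']).round(2))
E
python3 -c "
from h import *
wst()"
```

```text
t 6.2 tilt [7.78 0.01 0.03] dN,dY,dU mm [0.  6.2 2.3] w 0.0436 Ftool [-1.  -2.1 -1.1] [0.12 0.4  0.08]
```

>>> send_rows:
  steps:
    - [-1.75, 0, 0, 0, -0.0014, -0.0005, 1]
    - [-1.75, 0, 0, 0, -0.0014, -0.0005, 1]
    - [-1.75, 0, 0, 0, -0.0014, -0.0005, 1]
    - [-1.75, 0, 0, 0, -0.0014, -0.0005, 1]
    - [-1.75, 0, 0, 0, -0.0014, -0.0005, 1]
    - [-1.75, 0, 0, 0, -0.0014, -0.0005, 1]
    - [-1.75, 0, 0, 0, -0.0014, -0.0005, 1]
    - [-1.75, 0, 0, 0, -0.0014, -0.0005, 1]
    - [0, 0, 0, 0, 0, 0, 1]
    - [0, 0, 0, 0, 0, 0, 1]

```text
time: 7.2
ee_pos: [0.5418, -0.0156, 0.1236]
eef_rot: [0.76, 0.593, -0.166, 0.206]
ft_force: [3.5, -2.9, -5.1]
width: 0.0434
```

```bash
python3 -c "
from h import *
wst()
p,d=camera('scene');cv2.imwrite('pics/s1.png',cv2.resize(p[160:310,240:360],None,fx=4,fy=4,interpolation=cv2.INTER_CUBIC))"
```

```text
t 7.2 tilt [-7.9   0.2  -0.29] dN,dY,dU mm [ 0.1 -6.8  4.9] w 0.0434 Ftool [1.  3.4 5.8] [-0.48  0.73 -0.01]
```

View pics/s1.png

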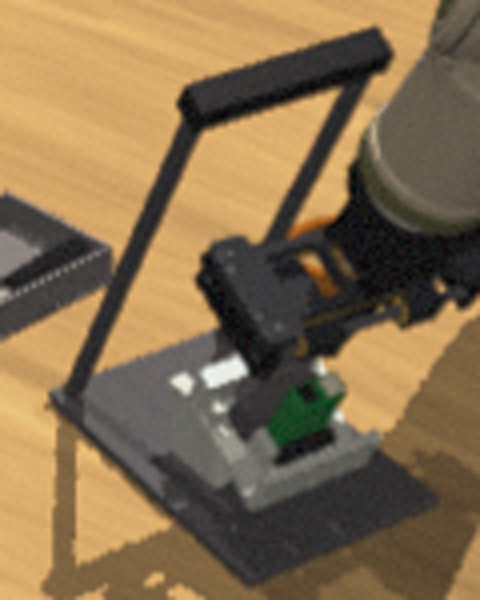

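>>> send_rows:
  steps:
    - [1.75, 0, 0, 0, 0.0014, -0.0005, 1]
    - [1.75, 0, 0, 0, 0.0014, -0.0005, 1]
    - [1.75, 0, 0, 0, 0.0014, -0.0005, 1]
    - [1.75, 0, 0, 0, 0.0014, -0.0005, 1]
    - [1.75, 0, 0, 0, 0.0014, -0.0005, 1]
    - [1.75, 0, 0, 0, 0.0014, -0.0005, 1]
    - [1.75, 0, 0, 0, 0.0014, -0.0005, 1]
    - [1.75, 0, 0, 0, 0.0014, -0.0005, 1]
    - [0, 0, 0, 0, 0, 0, 1]
    - [0, 0, 0, 0, 0, 0, 1]

```text
time: 8.25
ee_pos: [0.5538, -0.0175, 0.1257]
eef_rot: [0.782, 0.563, -0.246, 0.099]
ft_force: [-3.3, 0.3, 1.5]
width: 0.0437
```

```bash
python3 -c "
from h import *
wst()"
```

```text
t 8.25 tilt [ 8.1   0.2  -0.15] dN,dY,dU mm [-0.2  5.3  7.5] w 0.0437 Ftool [-1.3 -3.4 -0.5] [0.46 0.14 0.26]
```

>>> send_rows:
  steps:
    - [-1.75, 0, 0, 0, -0.0014, -0.0006, 1]
    - [-1.75, 0, 0, 0, -0.0014, -0.0006, 1]
    - [-1.75, 0, 0, 0, -0.0014, -0.0006, 1]
    - [-1.75, 0, 0, 0, -0.0014, -0.0006, 1]
    - [-1.75, 0, 0, 0, -0.0014, -0.0006, 1]
    - [-1.75, 0, 0, 0, -0.0014, -0.0006, 1]
    - [-1.75, 0, 0, 0, -0.0014, -0.0006, 1]
    - [-1.75, 0, 0, 0, -0.0014, -0.0006, 1]
    - [0, 0, 0, 0, 0, 0, 1]
    - [0, 0, 0, 0, 0, 0, 1]

```text
time: 9.25
ee_pos: [0.5411, -0.0118, 0.1292]
eef_rot: [0.76, 0.595, -0.167, 0.202]
ft_force: [2.6, -4.4, -6.5]
width: 0.0434
```

```bash
python3 -c "
from h import *
wst()"
```

```text
t 9.25 tilt [-7.54  0.44 -0.51] dN,dY,dU mm [-0.1 -8.5 11.6] w 0.0434 Ftool [0.1 2.7 7.8] [-0.63  0.52 -0.06]
```

>>> send_rows:
  steps:
    - [1.75, 0, 0, 0, 0.0014, -0.0006, 1]
    - [1.75, 0, 0, 0, 0.0014, -0.0006, 1]
    - [1.75, 0, 0, 0, 0.0014, -0.0006, 1]
    - [1.75, 0, 0, 0, 0.0014, -0.0006, 1]
    - [1.75, 0, 0, 0, 0.0014, -0.0006, 1]
    - [1.75, 0, 0, 0, 0.0014, -0.0006, 1]
    - [1.75, 0, 0, 0, 0.0014, -0.0006, 1]
    - [1.75, 0, 0, 0, 0.0014, -0.0006, 1]
    - [0, 0, 0, 0, 0, 0, 1]
    - [0, 0, 0, 0, 0, 0, 1]

```text
time: 10.25
ee_pos: [0.5535, -0.0128, 0.1321]
eef_rot: [0.781, 0.567, -0.244, 0.097]
ft_force: [-3.5, -0.4, -0.9]
width: 0.0437
```

```bash
python3 -c "
from h import *
wst()
p,d=camera('scene');cv2.imwrite('pics/s2.png',cv2.resize(p[160:310,240:360],None,fx=4,fy=4,interpolation=cv2.INTER_CUBIC))"
```

```text
t 10.25 tilt [ 8.03  0.53 -0.53] dN,dY,dU mm [-0.8  3.7 15.3] w 0.0437 Ftool [-0.7 -3.1  1.9] [0.46 0.15 0.35]
```

View pics/s2.png

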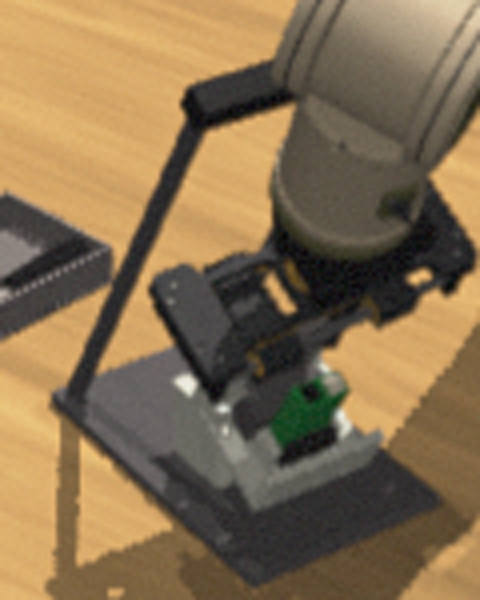

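>>> send_rows:
  steps:
    - [-1.75, 0, 0, 0, -0.0013, -0.0006, 1]
    - [-1.75, 0, 0, 0, -0.0013, -0.0006, 1]
    - [-1.75, 0, 0, 0, -0.0013, -0.0006, 1]
    - [-1.75, 0, 0, 0, -0.0013, -0.0006, 1]
    - [-1.75, 0, 0, 0, -0.0013, -0.0006, 1]
    - [-1.75, 0, 0, 0, -0.0013, -0.0006, 1]
    - [-1.75, 0, 0, 0, -0.0013, -0.0006, 1]
    - [-1.75, 0, 0, 0, -0.0013, -0.0006, 1]
    - [0, 0, 0, 0, 0, 0, 1]
    - [0, 0, 0, 0, 0, 0, 1]

```text
time: 11.3
ee_pos: [0.5407, -0.0068, 0.1363]
eef_rot: [0.759, 0.598, -0.164, 0.2]
ft_force: [0.9, -4.5, -6.7]
width: 0.0436
```

```bash
python3 -c "
from h import *
wst()"
```

```text
t 11.3 tilt [-7.55  0.82 -0.87] dN,dY,dU mm [ -0.6 -10.3  20. ] w 0.0436 Ftool [-0.3  1.1  8. ] [-0.22  0.46  0.02]
```

>>> send_rows:
  steps:
    - [1.75, 0, 0, 0, 0.0015, -0.0006, 1]
    - [1.75, 0, 0, 0, 0.0015, -0.0006, 1]
    - [1.75, 0, 0, 0, 0.0015, -0.0006, 1]
    - [1.75, 0, 0, 0, 0.0015, -0.0006, 1]
    - [1.75, 0, 0, 0, 0.0015, -0.0006, 1]
    - [1.75, 0, 0, 0, 0.0015, -0.0006, 1]
    - [1.75, 0, 0, 0, 0.0015, -0.0006, 1]
    - [1.75, 0, 0, 0, 0.0015, -0.0006, 1]
    - [0, 0, 0, 0, 0, 0, 1]
    - [0, 0, 0, 0, 0, 0, 1]

```text
time: 12.3
ee_pos: [0.5576, -0.0072, 0.1428]
eef_rot: [0.779, 0.572, -0.24, 0.097]
ft_force: [-1.0, -1.7, -0.2]
width: 0.0434
```

```bash
python3 -c "
from h import *
wst()
p,d=camera('scene');cv2.imwrite('pics/s3.png',cv2.resize(p[160:310,240:360],None,fx=4,fy=4,interpolation=cv2.INTER_CUBIC))"
```

```text
t 12.3 tilt [ 7.54  0.98 -1.03] dN,dY,dU mm [-1.1  6.  27.9] w 0.0434 Ftool [-1.6 -0.4  1.2] [0.17 0.03 0.01]
```

View pics/s3.png

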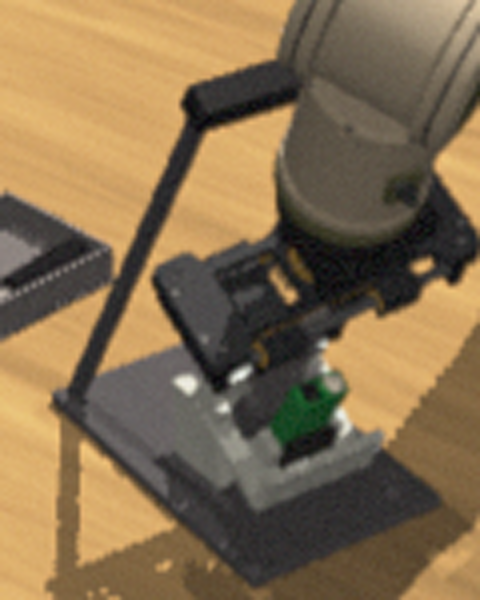

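>>> send_rows:
  steps:
    - [0, 0, 0, 0, 0, -0.005, 1]
    - [0, 0, 0, 0, 0, -0.008, 1]
    - [-1, 0, 0, 0, 0, -0.01, 1]
    - [-2, 0, 0, 0, 0, -0.012, 1]
    - [-2, 0, 0, 0, 0, -0.015, 1]
    - [-2, 0, 0, 0, 0, -0.015, 1]
    - [0, 0, 0, 0, 0, -0.015, 1]
    - [0, 0, 0, 0, 0, -0.015, 1]
    - [0, 0, 0, 0, 0, 0, 1]
    - [0, 0, 0, 0, 0, 0, 1]
  force: 30

```text
time: 13.35
ee_pos: [0.5785, 0.0439, 0.2362]
eef_rot: [0.769, 0.59, -0.196, 0.149]
ft_force: [-0.5, -0.3, -1.3]
width: 0.0441
```

```bash
python3 -c "
from h import *
wst()
p,d=camera('scene');cv2.imwrite('pics/s4.png',p);cv2.imwrite('raw_s4.png',p)
err(RT,np.array([.58,.12,.44]));plan(RT,np.array([.58,.12,.44]),8,1)"
```

```text
t 13.35 tilt [-0.61  1.53 -1.23] dN,dY,dU mm [ -2.   11.5 136.2] w 0.0441 Ftool [ 0.2 -0.4  1.3] [ 0.09  0.46 -0.02]
t 13.4 pos [0.5785 0.0439 0.2362] w 0.04375191951790572 F [ 0.6  0.4 -0.6] errdeg [ 0.61 -1.54  1.22] shift [-0.0322 -0.0186 -0.2143] q [-0.72  0.44  0.46  1.47  0.23  1.54 -0.57]
[[0.08, -0.19, 0.15, -0.004, -0.0023, -0.0268, 1.0],
[0.08, -0.19, 0.15, -0.0041, -0.0024, -0.0268, 1.0],
[0.08, -0.19, 0.15, -0.0042, -0.0024, -0.0268, 1.0],
[0.08, -0.19, 0.15, -0.0043, -0.0024, -0.0267, 1.0],
[0.08, -0.19, 0.15, -0.0044, -0.0024, -0.0267, 1.0],
[0.08, -0.19, 0.15, -0.0045, -0.0024, -0.0267, 1.0],
[0.08, -0.19, 0.15, -0.0046, -0.0025, -0.0267, 1.0],
[0.08, -0.19, 0.15, -0.0047, -0.0025, -0.0267, 1.0]]
```

View pics/s4.png

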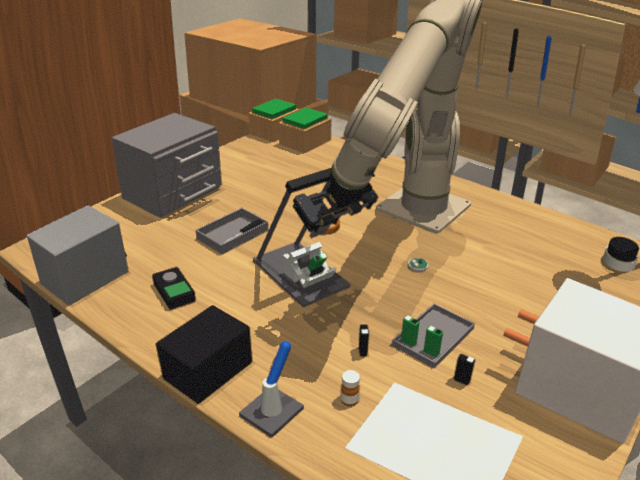

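>>> send_rows:
  steps:
    - [0.1, -0.2, 0.1, 0, -0.002, -0.025, 1]
    - [0.1, -0.2, 0.1, 0, -0.002, -0.025, 1]
    - [0.1, -0.2, 0.1, 0, -0.002, -0.025, 1]
    - [0.1, -0.2, 0.1, 0, -0.002, -0.025, 1]
    - [0.1, -0.2, 0.1, -0.005, -0.002, -0.025, 1]
    - [0.1, -0.2, 0.1, -0.008, -0.002, -0.025, 1]
    - [0, 0, 0, -0.01, -0.002, -0.025, 1]
    - [0, 0, 0, -0.01, 0, -0.025, 1]
    - [0, 0, 0, 0, 0, 0, 1]
    - [0, 0, 0, 0, 0, 0, 1]

```text
time: 14.4
ee_pos: [0.5833, 0.1115, 0.4264]
eef_rot: [0.772, 0.58, -0.214, 0.151]
ft_force: [0.1, 0.3, 0.2]
width: 0.0436
```

```bash
cat >> h.py <<'E'
def RTilt(hdeg,tdeg):
    h=np.radians(hdeg);t=np.radians(tdeg);hx=np.array([np.cos(h),np.sin(h),0]);z=-np.sin(t)*hx-np.cos(t)*JZ;x=np.cos(t)*hx-np.sin(t)*JZ
    return np.stack([x,np.cross(z,x),z],1)
E
python3 -c "
from h import *
Rc=RTilt(-4.5+35,20);t=np.array([.51,-.17,.47])
err(Rc,t);plan(Rc,t,10,1)"
```

```text
t 14.4 pos [0.5833 0.1115 0.4264] w 0.04361839653293404 F [0.1 0.3 0.2] errdeg [17.57 10.22 39.39] shift [-0.2729  0.0086  0.1093] q [-0.75  0.49  0.48  1.01  0.23  1.99 -0.51]
[[1.76, 1.02, 3.94, -0.0273, 0.0009, 0.0109, 1.0],
[1.76, 1.02, 3.94, -0.0273, 0.0031, 0.0104, 1.0],
[1.76, 1.02, 3.94, -0.0272, 0.0053, 0.0098, 1.0],
[1.76, 1.02, 3.94, -0.027, 0.0074, 0.0091, 1.0],
[1.76, 1.02, 3.94, -0.0265, 0.0095, 0.0083, 1.0],
[1.76, 1.02, 3.94, -0.026, 0.0116, 0.0076, 1.0],
[1.76, 1.02, 3.94, -0.0252, 0.0135, 0.0067, 1.0],
[1.76, 1.02, 3.94, -0.0243, 0.0154, 0.0058, 1.0],
[1.76, 1.02, 3.94, -0.0233, 0.0172, 0.0049, 1.0],
[1.76, 1.02, 3.94, -0.0221, 0.0189, 0.0039, 1.0]]
```

```bash
python3 -c "
from h import *
Rc=RTilt(-4.5+50,8);t=np.array([.52,.0,.438])
plan(Rc,t,7,1)"
```

```text
[[1.2, 3.16, 3.85, -0.0162, -0.0042, 0.0076, 1.0],
[1.2, 3.16, 3.85, -0.0168, -0.0029, 0.0068, 1.0],
[1.2, 3.16, 3.85, -0.0173, -0.0016, 0.0059, 1.0],
[1.2, 3.16, 3.85, -0.0177, -0.0004, 0.005, 1.0],
[1.2, 3.16, 3.85, -0.0179, 0.0009, 0.004, 1.0],
[1.2, 3.16, 3.85, -0.018, 0.0022, 0.003, 1.0],
[1.2, 3.16, 3.85, -0.018, 0.0035, 0.0019, 1.0]]
```

>>> send_rows:
  steps:
    - [1.2, 3.2, 3.8, -0.016, -0.004, 0.007, 1]
    - [1.2, 3.2, 3.8, -0.017, -0.003, 0.006, 1]
    - [1.2, 3.2, 3.8, -0.017, -0.0015, 0.005, 1]
    - [1.2, 3.2, 3.8, -0.0175, 0, 0.0045, 1]
    - [1.2, 3.2, 3.8, -0.018, 0.001, 0.004, 1]
    - [1.2, 3.2, 3.8, -0.018, 0.002, 0.003, 1]
    - [1.0, 2.5, 3.5, -0.018, 0.0035, 0.002, 1]
    - [0, 0, 0, 0, 0, 0, 1]
    - [0, 0, 0, 0, 0, 0, 1]
    - [0, 0, 0, 0, 0, 0, 1]

```text
time: 15.4
ee_pos: [0.5155, -0.005, 0.4264]
eef_rot: [0.922, 0.38, -0.072, 0.023]
ft_force: [-0.1, -0.2, -0.4]
width: 0.0439
```

```bash
python3 -c "
from h import *
Rc=RTilt(-4.5+10,15);t=np.array([.485,-.26,.43])
err(Rc,t);plan(Rc,t,9,1)
p,d=camera('scene');cv2.imwrite('pics/s5.png',p)"
```

```text
t 15.4 pos [ 0.5155 -0.005   0.4264] w 0.04389236252546244 F [-0.1 -0.2 -0.4] errdeg [ 7.33 -5.85 38.55] shift [-0.1997  0.1597  0.0246] q [-0.63  0.15  0.59  1.34  0.01  1.8  -0.83]
[[0.81, -0.65, 4.28, -0.0222, 0.0177, 0.0027, 1.0],
[0.81, -0.65, 4.28, -0.0208, 0.0194, 0.0027, 1.0],
[0.81, -0.65, 4.28, -0.0192, 0.0209, 0.0026, 1.0],
[0.81, -0.65, 4.28, -0.0176, 0.0223, 0.0026, 1.0],
[0.81, -0.65, 4.28, -0.0158, 0.0236, 0.0024, 1.0],
[0.81, -0.65, 4.28, -0.014, 0.0248, 0.0022, 1.0],
[0.81, -0.65, 4.28, -0.0121, 0.0258, 0.002, 1.0],
[0.81, -0.65, 4.28, -0.0101, 0.0266, 0.0018, 1.0],
[0.81, -0.65, 4.28, -0.0081, 0.0273, 0.0015, 1.0]]
```

View pics/s5.png

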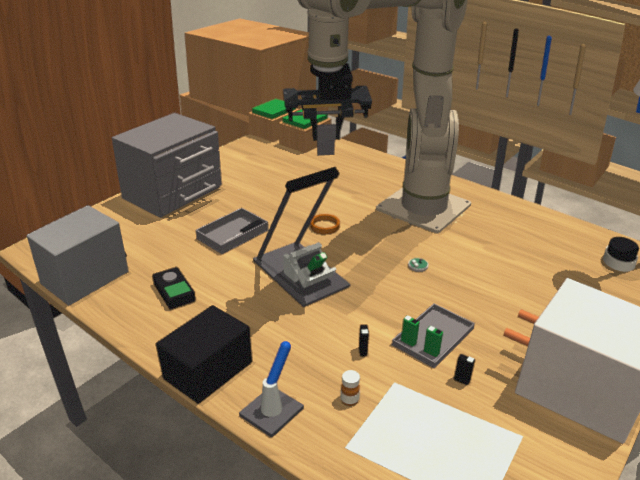

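>>> send_rows:
  steps:
    - [0.8, -0.6, 4.3, -0.022, 0.018, 0, 1]
    - [0.8, -0.6, 4.3, -0.021, 0.019, 0, 1]
    - [0.8, -0.6, 4.3, -0.019, 0.021, 0, 1]
    - [0.8, -0.6, 4.3, -0.0175, 0.022, 0, 1]
    - [0.8, -0.6, 4.3, -0.016, 0.0235, 0, 1]
    - [0.8, -0.6, 4.3, -0.014, 0.025, 0, 1]
    - [0.8, -0.6, 4.3, -0.012, 0.026, 0, 1]
    - [0.8, -0.6, 4.3, -0.01, 0.0265, 0, 1]
    - [0.8, -0.6, 4.3, -0.008, 0.027, 0, 1]
    - [0, 0, 0, 0, 0, 0, 1]

```text
time: 16.45
ee_pos: [0.4947, -0.2543, 0.4428]
eef_rot: [0.989, 0.047, -0.137, 0.009]
ft_force: [-0.6, 0.3, -0.6]
width: 0.0438
```

```bash
python3 -c "
from h import *
Rc=RTilt(-4.5,20);t=np.array([.492,-.374,.18])
err(Rc,t);plan(Rc,t,9,1)"
```

```text
t 16.45 pos [ 0.4947 -0.2543  0.4428] w 0.04378385448386135 F [-0.6  0.3 -0.6] errdeg [ 3.32 -4.25  9.36] shift [0.0581 0.1176 0.2572] q [-0.21  0.41  0.84  1.09 -0.13  1.97 -0.9 ]
[[0.37, -0.47, 1.04, 0.0065, 0.0131, 0.0286, 1.0],
[0.37, -0.47, 1.04, 0.0069, 0.0131, 0.0284, 1.0],
[0.37, -0.47, 1.04, 0.0074, 0.0132, 0.0283, 1.0],
[0.37, -0.47, 1.04, 0.0079, 0.0132, 0.0282, 1.0],
[0.37, -0.47, 1.04, 0.0083, 0.0133, 0.028, 1.0],
[0.37, -0.47, 1.04, 0.0088, 0.0133, 0.0278, 1.0],
[0.37, -0.47, 1.04, 0.0093, 0.0133, 0.0277, 1.0],
[0.37, -0.47, 1.04, 0.0098, 0.0133, 0.0275, 1.0],
[0.37, -0.47, 1.04, 0.0102, 0.0133, 0.0274, 1.0]]
```

>>> send_rows:
  steps:
    - [0.4, -0.5, 1.1, 0.007, 0.018, 0.022, 1]
    - [0.4, -0.5, 1.1, 0.007, 0.018, 0.026, 1]
    - [0.4, -0.5, 1.1, 0.0075, 0.018, 0.029, 1]
    - [0.4, -0.5, 1.1, 0.008, 0.015, 0.03, 1]
    - [0.4, -0.5, 1.1, 0.008, 0.013, 0.03, 1]
    - [0.4, -0.5, 1.1, 0.009, 0.01, 0.03, 1]
    - [0.4, -0.5, 1.1, 0.009, 0.009, 0.03, 1]
    - [0.4, -0.5, 1.1, 0.01, 0.008, 0.027, 1]
    - [0, 0, 0, 0, 0, 0, 1]
    - [0, 0, 0, 0, 0, 0, 1]

```text
time: 17.45
ee_pos: [0.5026, -0.356, 0.1921]
eef_rot: [0.984, -0.023, -0.178, -0.007]
ft_force: [-0.2, -0.6, -0.7]
width: 0.0436
```

```bash
python3 -c "
from h import *
Rc=RTilt(-4.5,20);t=np.array([.492,-.374,.067])
err(Rc,t);plan(Rc,t,8,1)
p,d=camera('wrist');cv2.imwrite('pics/w3.png',p)
p,d=camera('scene');cv2.imwrite('pics/s6.png',p)"
```

```text
t 17.45 pos [ 0.5026 -0.356   0.1921] w 0.043556886833519014 F [-0.2 -0.6 -0.7] errdeg [0.28 0.56 1.82] shift [0.0348 0.0193 0.1204] q [-0.02  0.69  0.79  1.29 -0.26  1.63 -0.87]
[[0.03, 0.07, 0.23, 0.0043, 0.0024, 0.015, 1.0],
[0.03, 0.07, 0.23, 0.0043, 0.0024, 0.0151, 1.0],
[0.03, 0.07, 0.23, 0.0043, 0.0024, 0.0151, 1.0],
[0.03, 0.07, 0.23, 0.0043, 0.0024, 0.0151, 1.0],
[0.03, 0.07, 0.23, 0.0043, 0.0024, 0.0151, 1.0],
[0.03, 0.07, 0.23, 0.0043, 0.0024, 0.0151, 1.0],
[0.03, 0.07, 0.23, 0.0043, 0.0024, 0.0151, 1.0],
[0.03, 0.07, 0.23, 0.0043, 0.0024, 0.0151, 1.0]]
```

View pics/w3.png

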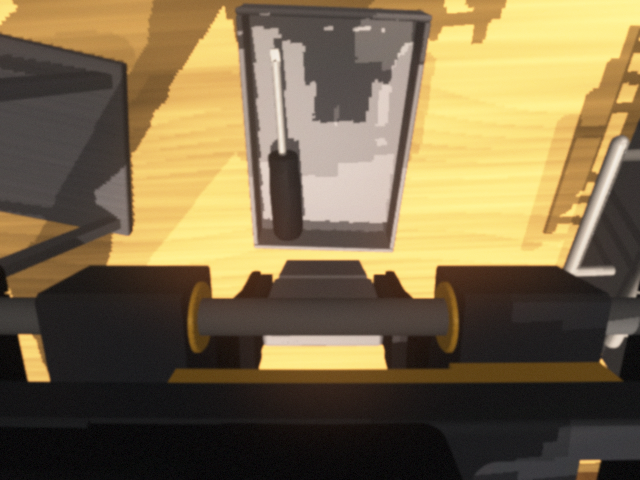

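View pics/s6.png

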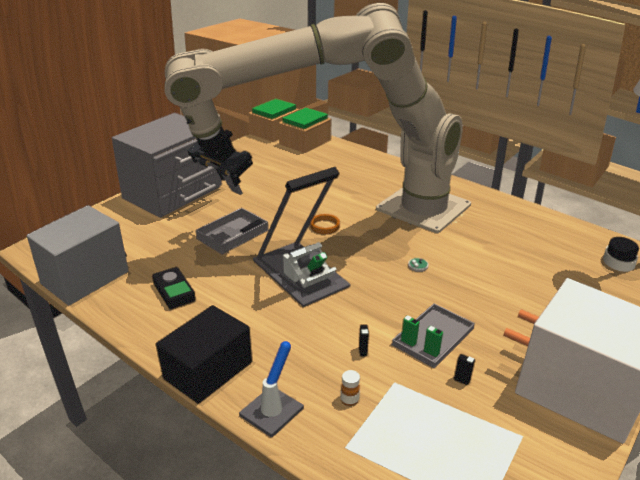

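>>> send_rows:
  steps:
    - [0, 0, 0.2, 0.0045, 0.0025, 0.015, 1]
    - [0, 0, 0.2, 0.0045, 0.0025, 0.015, 1]
    - [0, 0, 0.2, 0.0045, 0.0025, 0.015, 1]
    - [0, 0.1, 0.2, 0.0045, 0.0025, 0.015, 1]
    - [0, 0.1, 0.2, 0.0045, 0.0025, 0.015, 1]
    - [0, 0.1, 0.2, 0.0045, 0.0025, 0.014, 1]
    - [0, 0.1, 0.2, 0.004, 0.002, 0.012, 1]
    - [0, 0.1, 0.2, 0.002, 0.001, 0.007, 1]
    - [0, 0, 0, 0, 0, 0, 1]
    - [0, 0, 0, 0, 0, 0, 1]

```text
time: 18.55
ee_pos: [0.496, -0.3743, 0.0726]
eef_rot: [0.985, -0.036, -0.171, -0.004]
ft_force: [0.4, -0.4, 0.1]
width: 0.0435
```

```bash
python3 -c "
from h import *
Rc=RTilt(-4.5,20);t=np.array([.492,-.374,.067])
err(Rc,t)
c=camera_params('wrist');p,d=camera('wrist');cv2.imwrite('pics/w4.png',p)"
```

```text
t 18.55 pos [ 0.496  -0.3743  0.0726] w 0.04352640896153505 F [ 0.4 -0.4  0.1] errdeg [ 0.37 -0.31  0.2 ] shift [-0.0019 -0.      0.0066] q [ 0.02  0.8   0.75  1.4  -0.32  1.42 -0.87]
```

View pics/w4.png

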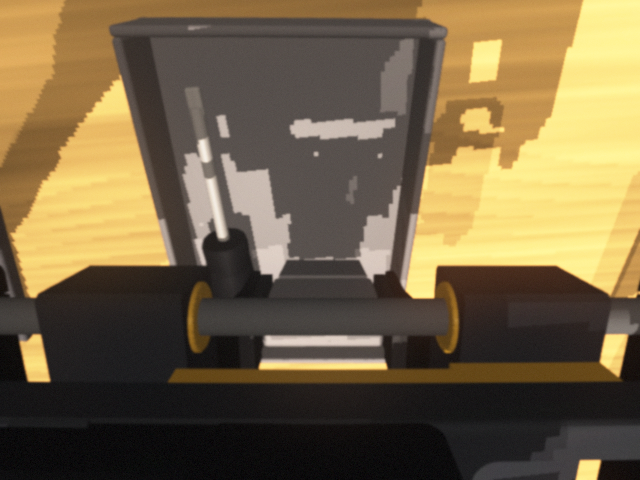

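>>> send_rows:
  steps:
    - [0, 0, 0, 0, 0, 0.003, 1]
    - [0, 0, 0, 0, 0, 0.002, 1]
    - [0, 0, 0, 0, 0, 0.001, 1]
    - [0, 0, 0, 0, 0, 0, 0.5]
    - [0, 0, 0, 0, 0, 0, -0.1]
    - [0, 0, 0, 0, 0, 0, -0.5]
    - [0, 0, 0, 0, 0, 0, -0.5]
    - [0, 0, 0, 0, 0, 0, -0.5]
    - [0, 0, 0, 0, 0, -0.005, -0.5]
    - [0, 0, 0, 0, 0, -0.01, -0.5]
  force: 20

```text
time: 19.6
ee_pos: [0.4996, -0.3745, 0.0828]
eef_rot: [0.985, -0.036, -0.17, -0.004]
ft_force: [0.6, -0.1, 0.2]
width: 0.0644
```

```bash
python3 -c "
from h import *
Rc=RTilt(-4.5,20);t=np.array([.492,-.374,.067])
err(Rc,t)
c=camera_params('wrist');p,d=camera('wrist');cv2.imwrite('pics/w5.png',p)"
```

```text
t 19.6 pos [ 0.4996 -0.3745  0.0828] w 0.0644401660095041 F [ 0.6 -0.1  0.2] errdeg [ 0.4  -0.4   0.22] shift [-0.0019 -0.0001  0.0174] q [ 0.02  0.79  0.75  1.38 -0.31  1.43 -0.87]
```

View pics/w5.png

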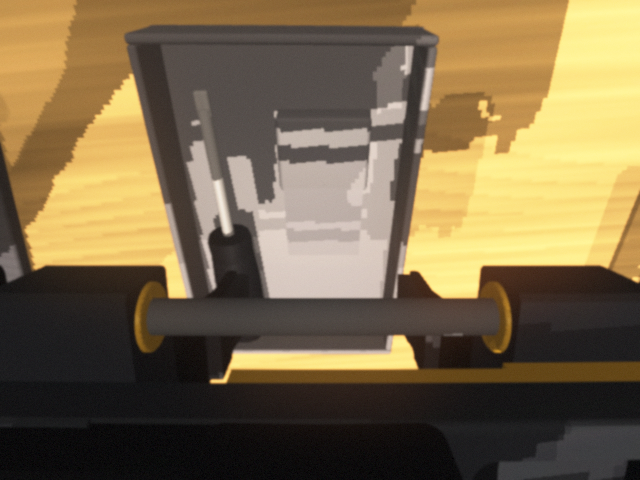

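```bash
python3 -c "
from h import *
Rc=RTilt(5,10);t=np.array([.49,-.29,.43])
plan(Rc,t,10,-.5)"
```

```text
[[-0.2, 0.95, -0.89, -0.0131, -0.0082, -0.032, -0.5],
[-0.2, 0.95, -0.89, -0.0125, -0.0083, -0.0323, -0.5],
[-0.2, 0.95, -0.89, -0.0118, -0.0083, -0.0325, -0.5],
[-0.2, 0.95, -0.89, -0.0111, -0.0084, -0.0327, -0.5],
[-0.2, 0.95, -0.89, -0.0105, -0.0085, -0.0329, -0.5],
[-0.2, 0.95, -0.89, -0.0098, -0.0085, -0.0331, -0.5],
[-0.2, 0.95, -0.89, -0.0091, -0.0085, -0.0333, -0.5],
[-0.2, 0.95, -0.89, -0.0084, -0.0086, -0.0335, -0.5],
[-0.2, 0.95, -0.89, -0.0077, -0.0086, -0.0336, -0.5],
[-0.2, 0.95, -0.89, -0.007, -0.0086, -0.0338, -0.5]]
```

>>> send_rows:
  steps:
    - [-0.2, 1, -0.9, -0.013, 0, -0.032, -0.5]
    - [-0.2, 1, -0.9, -0.0125, -0.002, -0.032, -0.5]
    - [-0.2, 1, -0.9, -0.012, -0.005, -0.0325, -0.5]
    - [-0.2, 1, -0.9, -0.011, -0.008, -0.0325, -0.5]
    - [-0.2, 1, -0.9, -0.01, -0.009, -0.033, -0.5]
    - [-0.2, 1, -0.9, -0.01, -0.01, -0.033, -0.5]
    - [-0.2, 1, -0.9, -0.009, -0.011, -0.033, -0.5]
    - [-0.2, 1, -0.9, -0.008, -0.012, -0.0335, -0.5]
    - [-0.2, 1, -0.9, -0.008, -0.012, -0.0335, -0.5]
    - [-0.2, 1, -0.9, -0.007, -0.012, -0.0335, -0.5]

```text
time: 20.65
ee_pos: [0.484, -0.2915, 0.4435]
eef_rot: [0.996, 0.046, -0.079, 0.004]
ft_force: [0.8, 0.2, 0.6]
width: 0.0652
```

```bash
python3 -c "
from h import *
Rc=RTilt(45,8);t=np.array([.52,.02,.435])
err(Rc,t);plan(Rc,t,10,-.5)"
```

```text
t 20.65 pos [ 0.484  -0.2915  0.4435] w 0.06522686631599407 F [0.8 0.2 0.6] errdeg [ -5.84   1.09 -39.29] shift [ 0.065  -0.3069 -0.0022] q [-0.17  0.34  0.85  1.15 -0.15  1.87 -0.85]
[[-0.58, 0.11, -3.93, 0.0065, -0.0307, -0.0002, -0.5],
[-0.58, 0.11, -3.93, 0.0086, -0.0302, -0.0005, -0.5],
[-0.58, 0.11, -3.93, 0.0106, -0.0295, -0.0008, -0.5],
[-0.58, 0.11, -3.93, 0.0126, -0.0287, -0.0011, -0.5],
[-0.58, 0.11, -3.93, 0.0146, -0.0277, -0.0013, -0.5],
[-0.58, 0.11, -3.93, 0.0164, -0.0267, -0.0016, -0.5],
[-0.58, 0.11, -3.93, 0.0182, -0.0255, -0.0018, -0.5],
[-0.58, 0.11, -3.93, 0.0199, -0.0241, -0.002, -0.5],
[-0.58, 0.11, -3.93, 0.0215, -0.0227, -0.0022, -0.5],
[-0.58, 0.11, -3.93, 0.0231, -0.0211, -0.0024, -0.5]]
```

>>> send_rows:
  steps:
    - [-0.6, 0.1, -3.9, 0.0065, -0.031, 0, -0.5]
    - [-0.6, 0.1, -3.9, 0.0085, -0.03, 0, -0.5]
    - [-0.6, 0.1, -3.9, 0.0105, -0.0295, -0.001, -0.5]
    - [-0.6, 0.1, -3.9, 0.0125, -0.0285, -0.001, -0.5]
    - [-0.6, 0.1, -3.9, 0.0145, -0.028, -0.001, -0.5]
    - [-0.6, 0.1, -3.9, 0.0165, -0.0265, -0.0015, -0.5]
    - [-0.6, 0.1, -3.9, 0.018, -0.0255, -0.002, -0.5]
    - [-0.6, 0.1, -3.9, 0.02, -0.024, -0.002, -0.5]
    - [-0.6, 0.1, -3.9, 0.0215, -0.0225, -0.002, -0.5]
    - [-0.6, 0.1, -3.9, 0.023, -0.021, -0.0025, -0.5]

```text
time: 21.65
ee_pos: [0.5161, 0.0235, 0.4467]
eef_rot: [0.92, 0.386, -0.055, 0.034]
ft_force: [0.8, 0.2, -0.6]
width: 0.0652
```

```bash
python3 -c "
from h import *
t=np.array([.583,.135,.40])
err(RT,t);plan(RT,t,9,-.5)"
```

```text
t 21.65 pos [0.5161 0.0235 0.4467] w 0.06520414313644182 F [ 0.8  0.2 -0.6] errdeg [ -7.98 -21.91 -27.07] shift [ 0.1313 -0.0313  0.0295] q [-0.68  0.13  0.56  1.31  0.03  1.81 -0.89]
[[-0.89, -2.43, -3.01, 0.0146, -0.0035, 0.0033, -0.5],
[-0.89, -2.43, -3.01, 0.0149, -0.0028, 0.0026, -0.5],
[-0.89, -2.43, -3.01, 0.0151, -0.002, 0.0019, -0.5],
[-0.89, -2.43, -3.01, 0.0152, -0.0012, 0.0013, -0.5],
[-0.89, -2.43, -3.01, 0.0153, -0.0004, 0.0006, -0.5],
[-0.89, -2.43, -3.01, 0.0153, 0.0004, -0.0001, -0.5],
[-0.89, -2.43, -3.01, 0.0153, 0.0012, -0.0007, -0.5],
[-0.89, -2.43, -3.01, 0.0152, 0.002, -0.0013, -0.5],
[-0.89, -2.43, -3.01, 0.015, 0.0028, -0.0019, -0.5]]
```

>>> send_rows:
  steps:
    - [-0.9, -2.4, -3, 0.0175, -0.0035, 0.002, -0.5]
    - [-0.9, -2.4, -3, 0.018, -0.003, 0.002, -0.5]
    - [-0.9, -2.4, -3, 0.0185, -0.002, 0.002, -0.5]
    - [-0.9, -2.4, -3, 0.0185, -0.001, 0.001, -0.5]
    - [-0.9, -2.4, -3, 0.0185, 0, 0.001, -0.5]
    - [-0.9, -2.4, -3, 0.0185, 0, 0, -0.5]
    - [-0.9, -2.4, -3, 0.0185, 0.001, 0, -0.5]
    - [-0.9, -2.4, -3, 0.0185, 0.002, 0, -0.5]
    - [-0.5, -1.5, -2, 0.016, 0.002, 0, -0.5]
    - [0, 0, 0, 0, 0, 0, -0.5]

```text
time: 22.65
ee_pos: [0.5967, 0.1645, 0.3948]
eef_rot: [0.774, 0.581, -0.199, 0.155]
ft_force: [-0.5, -0.3, -1.1]
width: 0.0653
```

```bash
python3 -c "
from h import *
t=H0-.036*N+.10*U;print(t)
err(RT,t);plan(RT,t,8,-.5)"
```

```text
[0.5705971 0.0580421 0.187846 ]
t 22.65 pos [0.5967 0.1645 0.3948] w 0.06528874855699787 F [-0.5 -0.3 -1.1] errdeg [ 0.56 -0.78  0.03] shift [0.0055 0.0029 0.2341] q [-0.78  0.55  0.45  0.98  0.19  1.96 -0.59]
[[0.07, -0.1, 0.0, 0.0007, 0.0004, 0.0293, -0.5],
[0.07, -0.1, 0.0, 0.0007, 0.0004, 0.0293, -0.5],
[0.07, -0.1, 0.0, 0.0008, 0.0004, 0.0293, -0.5],
[0.07, -0.1, 0.0, 0.0008, 0.0005, 0.0293, -0.5],
[0.07, -0.1, 0.0, 0.0009, 0.0005, 0.0293, -0.5],
[0.07, -0.1, 0.0, 0.0009, 0.0005, 0.0293, -0.5],
[0.07, -0.1, 0.0, 0.001, 0.0006, 0.0293, -0.5],
[0.07, -0.1, 0.0, 0.001, 0.0006, 0.0293, -0.5]]
```

>>> send_rows:
  steps:
    - [0.1, -0.1, 0, 0.001, 0.0005, 0.028, -0.5]
    - [0.1, -0.1, 0, 0.001, 0.0005, 0.028, -0.5]
    - [0.1, -0.1, 0, 0.001, 0.0005, 0.028, -0.5]
    - [0.1, -0.1, 0, 0.001, 0.0005, 0.028, -0.5]
    - [0.1, -0.1, 0, 0.001, 0.0005, 0.028, -0.5]
    - [0, -0.1, 0, 0.001, 0.0005, 0.028, -0.5]
    - [0, -0.1, 0, 0.001, 0.0005, 0.028, -0.5]
    - [0, 0, 0, 0, 0, 0.018, -0.5]
    - [0, 0, 0, 0, 0, 0, -0.5]
    - [0, 0, 0, 0, 0, 0, -0.5]

```text
time: 23.65
ee_pos: [0.5728, 0.0565, 0.2094]
eef_rot: [0.783, 0.569, -0.198, 0.155]
ft_force: [0.7, -0.1, -0.2]
width: 0.0653
```

```bash
python3 -c "
from h import *
t=H0-.036*N+.10*U
err(RT,t)
c=camera_params('wrist');p,d=camera('wrist');cv2.imwrite('pics/w6.png',p);cv2.imwrite('raw_w6.png',p);np.save('w6.npy',d)
np.save('w6c.npy',np.array([c],dtype=object),allow_pickle=True)
T=H0-.036*N+.0115*U
print(proj('wrist',[T,T+.0185*JY,T-.0185*JY,T+.0095*N,T-.0095*N],c).round(1))
p,d=camera('scene');cv2.imwrite('raw_s7.png',p);cv2.imwrite('pics/s7.png',cv2.resize(p[160:310,240:360],None,fx=4,fy=4,interpolation=cv2.INTER_CUBIC))
"
```

```text
t 23.65 pos [0.5728 0.0565 0.2094] w 0.06532279309752134 F [ 0.7 -0.1 -0.2] errdeg [ 0.25 -0.93 -1.56] shift [ 0.0111 -0.003   0.0184] q [-0.74  0.46  0.46  1.5   0.22  1.51 -0.65]
[[318.5 228.6]
 [346.7 227.8]
 [290.3 229.4]
 [318.9 242.7]
 [318.1 214.3]]
```

View pics/w6.png

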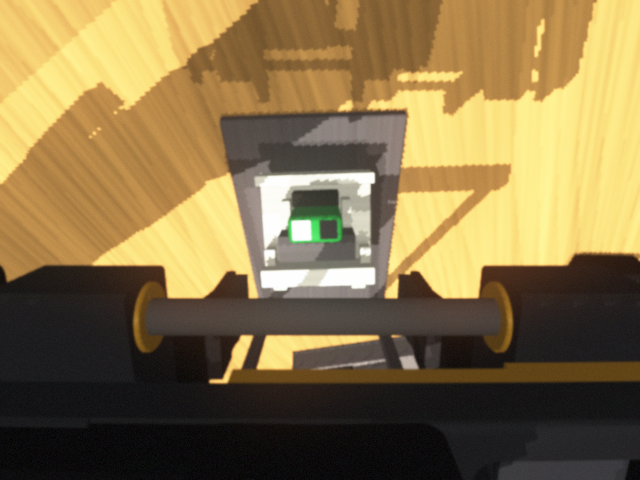

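View pics/s7.png

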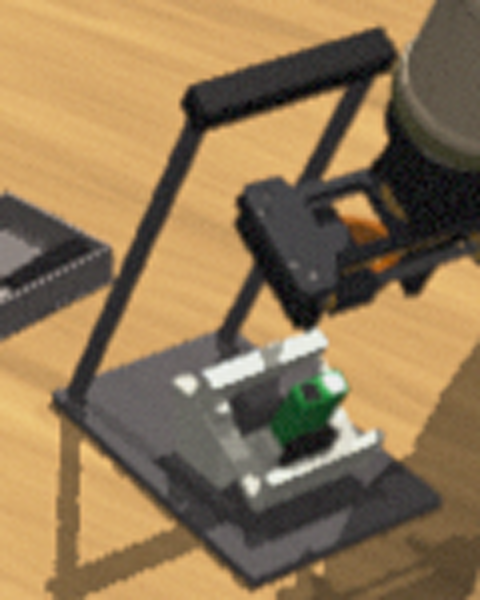

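```bash
python3 -c "
from h import *
t=H0-.0355*N-.002*JY-.006*U
err(RT,t)"
```

```text
t 23.75 pos [0.5732 0.0569 0.2095] w 0.06504715315618433 F [-0.6 -0.2  0.6] errdeg [ 0.29 -0.94 -1.53] shift [ 0.0085 -0.0057  0.1247] q [-0.74  0.46  0.46  1.49  0.22  1.51 -0.65]
```

>>> send_rows:
  steps:
    - [0, -0.2, -0.3, 0.0015, -0.001, 0.012, -0.5]
    - [0, -0.2, -0.3, 0.0015, -0.001, 0.013, -0.5]
    - [0, -0.2, -0.3, 0.0015, -0.001, 0.013, -0.5]
    - [0, -0.2, -0.3, 0.0015, -0.001, 0.013, -0.5]
    - [0, -0.1, -0.2, 0.001, -0.001, 0.013, -0.5]
    - [0, 0, 0, 0.001, -0.001, 0.013, -0.5]
    - [0, 0, 0, 0, 0, 0.008, -0.5]
    - [0, 0, 0, 0, 0, 0.003, -0.5]
    - [0, 0, 0, 0, 0, 0, -0.5]
    - [0, 0, 0, 0, 0, 0, -0.5]

```text
time: 24.75
ee_pos: [0.5567, 0.0216, 0.1224]
eef_rot: [0.773, 0.579, -0.205, 0.157]
ft_force: [-0.6, 0.5, 0.6]
width: 0.0657
```

```bash
python3 -c "
from h import *
t=H0-.0355*N-.002*JY-.006*U
err(RT,t)
c=camera_params('wrist');p,d=camera('wrist');cv2.imwrite('pics/w7.png',p)
T=H0-.0355*N-.002*JY+.0115*U
print(proj('wrist',[T,T+.0185*JY,T-.0185*JY,T+.0095*N,T-.0095*N],c).round(1))
"
```

```text
t 24.75 pos [0.5567 0.0216 0.1224] w 0.06565866684750597 F [-0.6  0.5  0.6] errdeg [ 0.35 -0.01  0.02] shift [0.0005 0.0008 0.0299] q [-0.72  0.5   0.45  1.65  0.23  1.33 -0.66]
[[326.1 297.5]
 [369.2 297.4]
 [283.  297.6]
 [326.1 317.9]
 [326.2 276.5]]
```

View pics/w7.png

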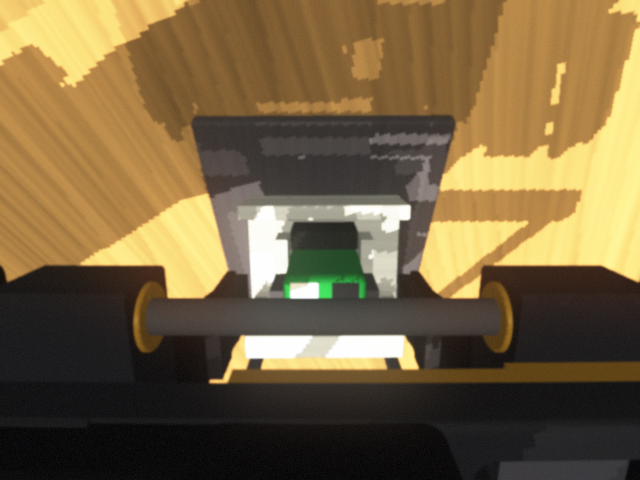

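>>> send_rows:
  steps:
    - [0, 0, 0, 0, 0, 0.006, -0.5]
    - [0.1, 0, 0, 0, 0, 0.006, -0.5]
    - [0.1, 0, 0, 0, 0, 0.006, -0.5]
    - [0.1, 0, 0, 0, 0, 0.005, -0.5]
    - [0, 0, 0, 0, 0, 0.004, -0.5]
    - [0, 0, 0, 0, 0, 0.002, -0.5]
    - [0, 0, 0, 0, 0, 0, -0.5]
    - [0, 0, 0, 0, 0, 0, -0.3]
    - [0, 0, 0, 0, 0, 0, 0]
    - [0, 0, 0, 0, 0, 0, 0]
  force: 5

```text
time: 25.8
ee_pos: [0.5533, 0.0071, 0.096]
eef_rot: [0.774, 0.579, -0.206, 0.155]
ft_force: [-0.3, -0.3, -0.3]
width: 0.0493
```

```bash
python3 -c "
from h import *
t=H0-.0355*N-.002*JY-.006*U
err(RT,t);wst()
"
```

```text
t 25.8 pos [0.5533 0.0071 0.096 ] w 0.04926771763437021 F [-0.3 -0.3 -0.3] errdeg [ 0.12 -0.1   0.01] shift [ 0.0001  0.0002 -0.0005] q [-0.7   0.52  0.45  1.68  0.23  1.27 -0.65]
t 25.8 tilt [-0.12  0.1  -0.01] dN,dY,dU mm [-35.4  -2.2  -6.5] w 0.0493 Ftool [-0.1 -0.2  0.4] [-0.01  0.5  -0.03]
```

>>> send_rows:
  steps:
    - [0, 0, 0, 0, 0, 0, 1]
    - [0, 0, 0, 0, 0, 0, 1]
    - [0, 0, 0, 0, 0, 0, 1]
    - [0, 0, 0, 0, 0, 0, 1]
    - [0, 0, 0, 0, 0, 0, 1]
    - [0, 0, 0, 0, 0, 0, 1]
    - [0, 0, 0, 0, 0, 0, 1]
    - [0, 0, 0, 0, 0, 0, 1]
    - [0, 0, 0, 0, 0, 0, 1]
    - [0, 0, 0, 0, 0, 0, 1]
  force: 8

```text
time: 26.8
ee_pos: [0.5534, 0.0073, 0.0962]
eef_rot: [0.774, 0.579, -0.206, 0.155]
ft_force: [-0.6, -0.5, -0.1]
width: 0.0373
```

```bash
python3 -c "
from h import *
wst()
"
```

```text
t 26.8 tilt [-0.15  0.11 -0.02] dN,dY,dU mm [-35.5  -2.1  -6.2] w 0.0373 Ftool [-0.5 -0.4  0.4] [-0.    0.51  0.  ]
```

>>> send_rows:
  steps:
    - [0, 0, 0, 0, 0, 0, 1]
    - [0, 0, 0, 0, 0, -0.002, 1]
    - [0, 0, 0, 0, 0, -0.004, 1]
    - [0, 0, 0, 0, 0, -0.005, 1]
    - [0, 0, 0, 0, 0, -0.006, 1]
    - [0, 0, 0, 0, 0, -0.006, 1]
    - [0, 0, 0, 0, 0, -0.006, 1]
    - [0, 0, 0, 0, 0, -0.006, 1]
    - [0, 0, 0, 0, 0, -0.006, 1]
    - [0, 0, 0, 0, 0, 0, 1]
  force: 25

```text
time: 27.8
ee_pos: [0.56, 0.0295, 0.1354]
eef_rot: [0.774, 0.579, -0.205, 0.155]
ft_force: [0.5, -0.3, -0.7]
width: 0.0368
```

```bash
python3 -c "
from h import *
wst()
p,d=camera('scene');cv2.imwrite('raw_s8.png',p);cv2.imwrite('pics/s8.png',cv2.resize(p[160:310,240:360],None,fx=4,fy=4,interpolation=cv2.INTER_CUBIC))
"
```

```text
t 27.8 tilt [-0.2   0.19 -0.03] dN,dY,dU mm [-35.9  -2.1  39.4] w 0.0368 Ftool [0.2 0.6 0.7] [ 0.04  0.56 -0.  ]
```

View pics/s8.png

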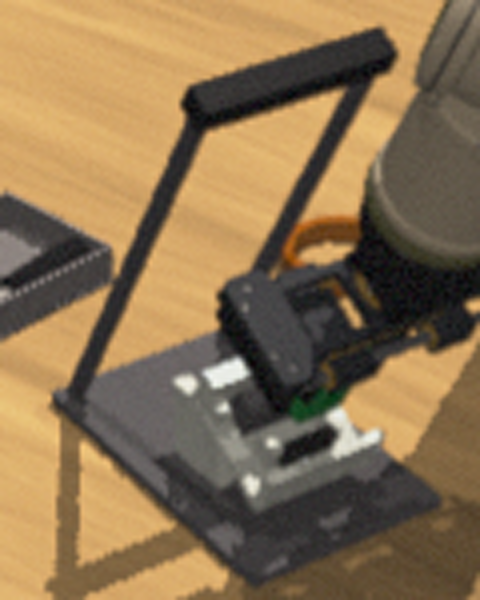

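>>> send_rows:
  steps:
    - [0, 0, 0, 0, 0, -0.01, 1]
    - [0, 0, 0, 0, 0, -0.013, 1]
    - [0, 0, 0, 0, 0, -0.015, 1]
    - [0, 0, 0, 0, 0, -0.015, 1]
    - [0, 0, 0, 0.002, 0, -0.015, 1]
    - [0, 0, 0, 0.005, 0, -0.015, 1]
    - [0, 0, 0, 0.008, 0, -0.012, 1]
    - [0, 0, 0, 0.01, 0, -0.01, 1]
    - [0, 0, 0, 0.005, 0, -0.005, 1]
    - [0, 0, 0, 0, 0, 0, 1]

```text
time: 28.85
ee_pos: [0.5837, 0.1128, 0.2252]
eef_rot: [0.774, 0.579, -0.204, 0.155]
ft_force: [-0.3, -0.6, -1.0]
width: 0.0367
```

```bash
python3 -c "
from h import *
wst()
Rc=RTilt(95,0);t=np.array([.494,.333,.19])
err(Rc,t);plan(Rc,t,14,1)
"
```

```text
t 28.85 tilt [-0.25  0.28 -0.01] dN,dY,dU mm [-66.   -2.9 160.5] w 0.0367 Ftool [-0.1 -0.1  1.2] [ 0.11  0.52 -0.06]
t 28.85 pos [0.5837 0.1128 0.2252] w 0.036690029918927274 F [-0.3 -0.6 -1. ] errdeg [ -5.33  29.41 -20.89] shift [ 0.1788 -0.1481 -0.0621] q [-0.78  0.52  0.44  1.38  0.2   1.6  -0.67]
[[-0.38, 2.1, -1.49, 0.0128, -0.0106, -0.0044, 1.0],
[-0.38, 2.1, -1.49, 0.0132, -0.0102, -0.004, 1.0],
[-0.38, 2.1, -1.49, 0.0136, -0.0098, -0.0036, 1.0],
[-0.38, 2.1, -1.49, 0.014, -0.0095, -0.0032, 1.0],
[-0.38, 2.1, -1.49, 0.0143, -0.0091, -0.0027, 1.0],
[-0.38, 2.1, -1.49, 0.0146, -0.0087, -0.0022, 1.0],
[-0.38, 2.1, -1.49, 0.0149, -0.0083, -0.0017, 1.0],
[-0.38, 2.1, -1.49, 0.0152, -0.0079, -0.0012, 1.0],
[-0.38, 2.1, -1.49, 0.0154, -0.0075, -0.0007, 1.0],
[-0.38, 2.1, -1.49, 0.0156, -0.0071, -0.0002, 1.0],
[-0.38, 2.1, -1.49, 0.0158, -0.0066, 0.0003, 1.0],
[-0.38, 2.1, -1.49, 0.016, -0.0062, 0.0009, 1.0],
[-0.38, 2.1, -1.49, 0.0161, -0.0058, 0.0014, 1.0],
[-0.38, 2.1, -1.49, 0.0162, -0.0054, 0.002, 1.0]]
```

>>> send_rows:
  steps:
    - [-0.4, 2.1, -1.5, 0.013, -0.0105, -0.0045, 1]
    - [-0.4, 2.1, -1.5, 0.013, -0.01, -0.004, 1]
    - [-0.4, 2.1, -1.5, 0.0135, -0.01, -0.0035, 1]
    - [-0.4, 2.1, -1.5, 0.014, -0.0095, -0.003, 1]
    - [-0.4, 2.1, -1.5, 0.0145, -0.009, -0.0025, 1]
    - [-0.4, 2.1, -1.5, 0.0145, -0.0085, -0.002, 1]
    - [-0.4, 2.1, -1.5, 0.015, -0.0085, -0.0015, 1]
    - [-0.4, 2.1, -1.5, 0.015, -0.008, -0.001, 1]
    - [-0.4, 2.1, -1.5, 0.0155, -0.0075, -0.0005, 1]
    - [-0.4, 2.1, -1.5, 0.0155, -0.007, 0, 1]

```text
time: 29.85
ee_pos: [0.5109, 0.2805, 0.1989]
eef_rot: [0.704, 0.708, -0.046, 0.037]
ft_force: [0.6, 0.1, -1.4]
width: 0.0365
```

```bash
python3 -c "
from h import *
Rc=RTilt(95,0);t=np.array([.494,.333,.15])
err(Rc,t);plan(Rc,t,6,1)
"
```

```text
t 29.85 pos [0.5109 0.2805 0.1989] w 0.03651584322376824 F [ 0.6  0.1 -1.4] errdeg [-1.06  6.68 -4.66] shift [ 0.058  -0.016   0.0426] q [-0.86  0.32  0.28  1.59  0.    1.32 -0.58]
[[-0.18, 1.11, -0.78, 0.0097, -0.0027, 0.0071, 1.0],
[-0.18, 1.11, -0.78, 0.0096, -0.0026, 0.0073, 1.0],
[-0.18, 1.11, -0.78, 0.0095, -0.0025, 0.0075, 1.0],
[-0.18, 1.11, -0.78, 0.0093, -0.0023, 0.0076, 1.0],
[-0.18, 1.11, -0.78, 0.0092, -0.0022, 0.0078, 1.0],
[-0.18, 1.11, -0.78, 0.0091, -0.0021, 0.008, 1.0]]
```

>>> send_rows:
  steps:
    - [-0.2, 1.1, -0.8, 0.009, -0.0025, 0.007, 1]
    - [-0.2, 1.1, -0.8, 0.009, -0.0025, 0.007, 1]
    - [-0.2, 1.1, -0.8, 0.009, -0.0025, 0.007, 1]
    - [-0.2, 1.1, -0.8, 0.009, -0.0025, 0.007, 1]
    - [-0.2, 1.1, -0.8, 0.009, -0.002, 0.007, 1]
    - [0, 0.6, 0, 0.006, -0.001, 0.006, 1]
    - [0, 0, 0, 0, 0, 0, 1]
    - [0, 0, 0, 0, 0, 0, 1]
    - [0, 0, 0, 0, 0, 0, 1]
    - [0, 0, 0, 0, 0, 0, 1]

```text
time: 30.85
ee_pos: [0.4913, 0.3357, 0.1538]
eef_rot: [0.676, 0.737, 0.003, -0.001]
ft_force: [-0.2, -0.5, -1.1]
width: 0.0369
```

```bash
python3 -c "
from h import *
Rc=RTilt(95,0);t=np.array([.494,.333,.058])
err(Rc,t)
p,d=camera('scene');cv2.imwrite('pics/s9.png',cv2.resize(p[200:380,340:580],None,fx=3.3,fy=3.3,interpolation=cv2.INTER_CUBIC))
p,d=camera('wrist');cv2.imwrite('pics/w9.png',p)
"
```

```text
t 30.85 pos [0.4913 0.3357 0.1538] w 0.03692320858778749 F [-0.2 -0.5 -1.1] errdeg [ 0.14 -0.35  0.01] shift [-0.0035  0.0022  0.0957] q [-0.86  0.32  0.23  1.67 -0.08  1.15 -0.52]
```

View pics/s9.png

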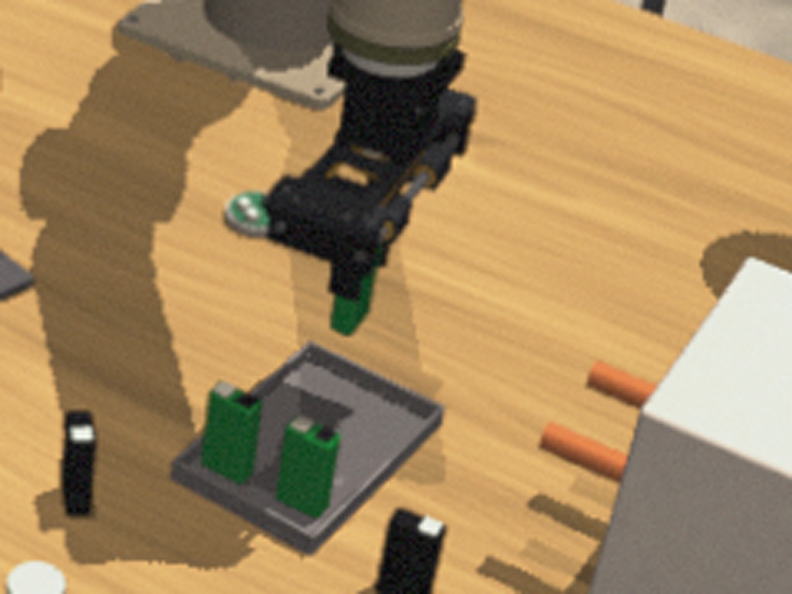

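View pics/w9.png

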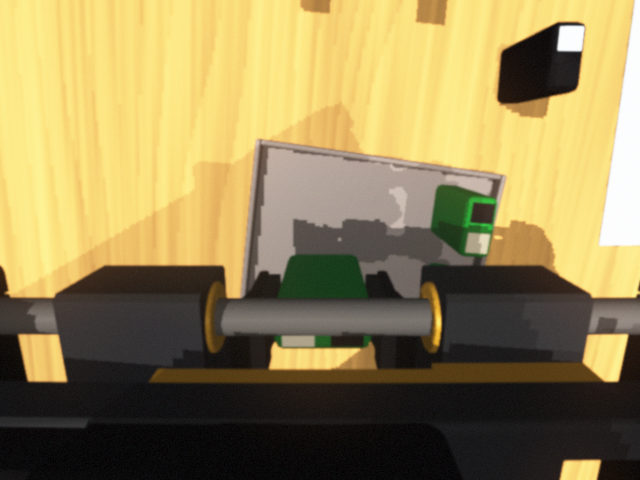

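>>> send_rows:
  steps:
    - [0, -0.1, 0, -0.0005, -0.001, 0.012, 1]
    - [0, -0.1, 0, -0.0005, -0.001, 0.012, 1]
    - [0, -0.1, 0, -0.0005, -0.001, 0.012, 1]
    - [0, 0, 0, -0.0005, -0.001, 0.012, 1]
    - [0, 0, 0, -0.0005, -0.001, 0.012, 1]
    - [0, 0, 0, -0.0005, -0.001, 0.01, 1]
    - [0, 0, 0, 0, -0.001, 0.007, 1]
    - [0, 0, 0, 0, 0, 0.004, 1]
    - [0, 0, 0, 0, 0, 0, 1]
    - [0, 0, 0, 0, 0, 0, 1]

```text
time: 31.95
ee_pos: [0.4835, 0.3312, 0.064]
eef_rot: [0.676, 0.737, -0.0, 0.001]
ft_force: [-0.1, 0.2, -1.0]
width: 0.0367
```

```bash
python3 -c "
from h import *
Rc=RTilt(95,0);t=np.array([.484,.333,.058])
err(Rc,t)
p,d=camera('scene');cv2.imwrite('pics/s10.png',cv2.resize(p[240:380,380:520],None,fx=4.2,fy=4.2,interpolation=cv2.INTER_CUBIC))
"
```

```text
t 31.95 pos [0.4835 0.3312 0.064 ] w 0.03668958343194405 F [-0.1  0.2 -1. ] errdeg [ 0.03  0.07 -0.  ] shift [0.0018 0.0007 0.006 ] q [-0.85  0.41  0.21  1.76 -0.1   0.98 -0.52]
```

View pics/s10.png

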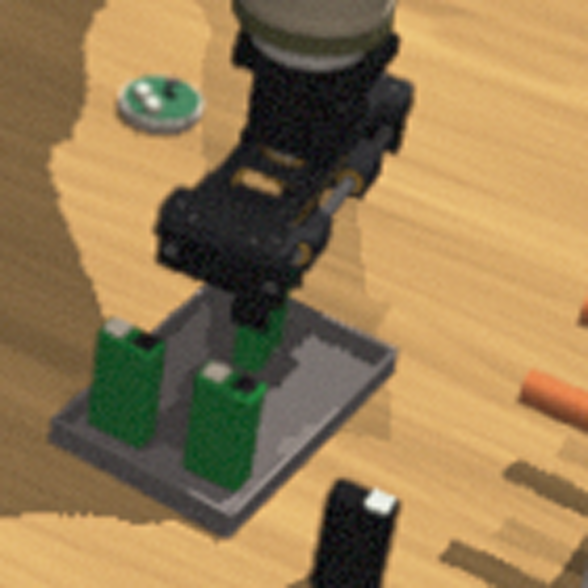

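>>> send_rows:
  steps:
    - [0, 0, 0, 0, 0, 0.0015, 1]
    - [0, 0, 0, 0, 0, 0.0015, 1]
    - [0, 0, 0, 0, 0, 0.001, 1]
    - [0, 0, 0, 0, 0, 0.001, 1]
    - [0, 0, 0, 0, 0, 0, 1]
    - [0, 0, 0, 0, 0, 0, 1]
    - [0, 0, 0, 0, 0, 0, 1]
    - [0, 0, 0, 0, 0, 0, 1]
    - [0, 0, 0, 0, 0, 0, 1]
    - [0, 0, 0, 0, 0, 0, 1]
  force: 8

```text
time: 33.0
ee_pos: [0.4845, 0.3319, 0.0602]
eef_rot: [0.676, 0.737, 0.001, 0.001]
ft_force: [-1.4, 0.1, -1.0]
width: 0.0373
```

>>> send_rows:
  steps:
    - [0, 0, 0, 0, 0, 0.001, 1]
    - [0, 0, 0, 0, 0, 0.001, 1]
    - [0, 0, 0, 0, 0, 0.001, 1]
    - [0, 0, 0, 0, 0, 0, 1]
    - [0, 0, 0, 0, 0, 0, 1]
    - [0, 0, 0, 0, 0, 0, 1]
    - [0, 0, 0, 0, 0, 0, 1]
    - [0, 0, 0, 0, 0, 0, 1]
    - [0, 0, 0, 0, 0, 0, 1]
    - [0, 0, 0, 0, 0, 0, 1]
  force: 5

```text
time: 34.0
ee_pos: [0.4846, 0.3325, 0.059]
eef_rot: [0.676, 0.737, 0.002, 0.0]
ft_force: [0.7, -0.2, -0.1]
width: 0.0371
```

>>> send_rows:
  steps:
    - [0, 0, 0, 0, 0, 0.001, 1]
    - [0, 0, 0, 0, 0, 0.001, 1]
    - [0, 0, 0, 0, 0, 0.001, 1]
    - [0, 0, 0, 0, 0, 0, 1]
    - [0, 0, 0, 0, 0, 0, 1]
    - [0, 0, 0, 0, 0, 0, 1]
    - [0, 0, 0, 0, 0, 0, 1]
    - [0, 0, 0, 0, 0, 0, 1]
    - [0, 0, 0, 0, 0, 0, 1]
    - [0, 0, 0, 0, 0, 0, 1]
  force: 3

```text
time: 35.0
ee_pos: [0.4846, 0.3328, 0.0565]
eef_rot: [0.676, 0.737, 0.002, 0.0]
ft_force: [-1.1, -0.6, 3.2]
width: 0.0372
```

```bash
python3 -c "
from h import *
Rc=RTilt(95,0);t=np.array([.484,.333,.058])
err(Rc,t)
p,d=camera('scene');cv2.imwrite('pics/s11.png',cv2.resize(p[240:380,380:520],None,fx=4.2,fy=4.2,interpolation=cv2.INTER_CUBIC))
"
```

```text
t 35.0 pos [0.4846 0.3328 0.0565] w 0.03716489091601069 F [-1.1 -0.6  3.2] errdeg [ 0.2  -0.15  0.01] shift [ 0.0003 -0.0006 -0.0016] q [-0.85  0.42  0.21  1.77 -0.1   0.96 -0.51]
```

View pics/s11.png

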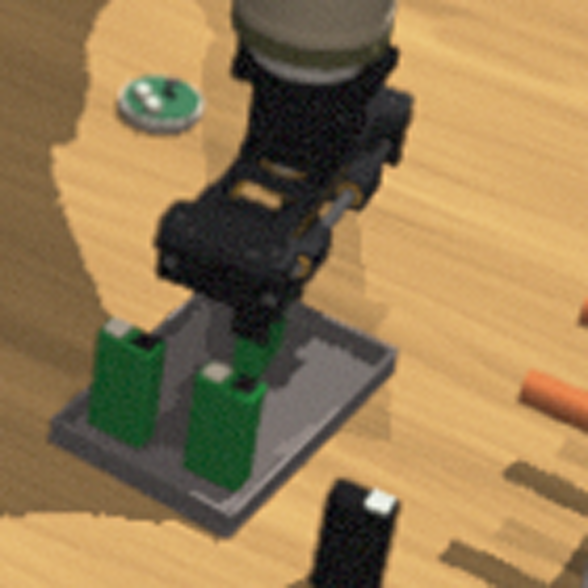

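Contact shows as +3 N upward, so I'll open the fingers gently and then retreat straight up.

>>> send_rows:
  steps:
    - [0, 0, 0, 0, 0, 0, 0.1]
    - [0, 0, 0, 0, 0, 0, 0]
    - [0, 0, 0, 0, 0, 0, -0.1]
    - [0, 0, 0, 0, 0, 0, -0.2]
    - [0, 0, 0, 0, 0, 0, -0.25]
    - [0, 0, 0, 0, 0, 0, -0.25]
    - [0, 0, 0, 0, 0, 0, -0.25]
    - [0, 0, 0, 0, 0, -0.003, -0.25]
    - [0, 0, 0, 0, 0, -0.006, -0.25]
    - [0, 0, 0, 0, 0, -0.01, -0.25]

```text
time: 36.05
ee_pos: [0.484, 0.332, 0.0746]
eef_rot: [0.676, 0.737, 0.001, 0.0]
ft_force: [0.5, -0.0, -0.4]
width: 0.0541
```

>>> send_rows:
  steps:
    - [0, 0, 0, 0, 0, -0.015, -0.25]
    - [0, 0, 0, 0, 0, -0.02, -0.25]
    - [0, 0, 0, 0, 0, -0.02, -0.25]
    - [0, 0, 0, 0, 0, -0.02, -0.25]
    - [0, 0, 0, 0, 0, -0.02, -0.25]
    - [0, 0, 0, 0, 0, -0.02, -0.25]
    - [0, 0, 0, 0, 0, -0.01, -0.25]
    - [0, 0, 0, 0, 0, 0, -0.25]
    - [0, 0, 0, 0, 0, 0, -0.25]
    - [0, 0, 0, 0, 0, 0, -0.25]

```text
time: 37.05
ee_pos: [0.4844, 0.3318, 0.212]
eef_rot: [0.676, 0.737, 0.004, 0.001]
ft_force: [-0.3, 0.0, 0.4]
width: 0.0541
```

```bash
python3 -c "
from h import *
err(RTilt(95,0),np.array([.484,.333,.058]))
p,d=camera('scene');cv2.imwrite('raw_s12.png',p);cv2.imwrite('pics/s12.png',p);cv2.imwrite('pics/s12c.png',cv2.resize(p[240:380,380:520],None,fx=4.2,fy=4.2,interpolation=cv2.INTER_CUBIC))
p,d=camera('top');cv2.imwrite('raw_t12.png',p);cv2.imwrite('pics/t12.png',cv2.resize(p[205:320,180:500],None,fx=2.5,fy=2.5,interpolation=cv2.INTER_CUBIC))
"
```

```text
t 37.05 pos [0.4844 0.3318 0.212 ] w 0.054077014561341945 F [-0.3  0.   0.4] errdeg [ 0.39 -0.26 -0.04] shift [ 0.0006 -0.0013  0.154 ] q [-0.87  0.26  0.23  1.62 -0.06  1.26 -0.54]
```

View pics/s12c.png

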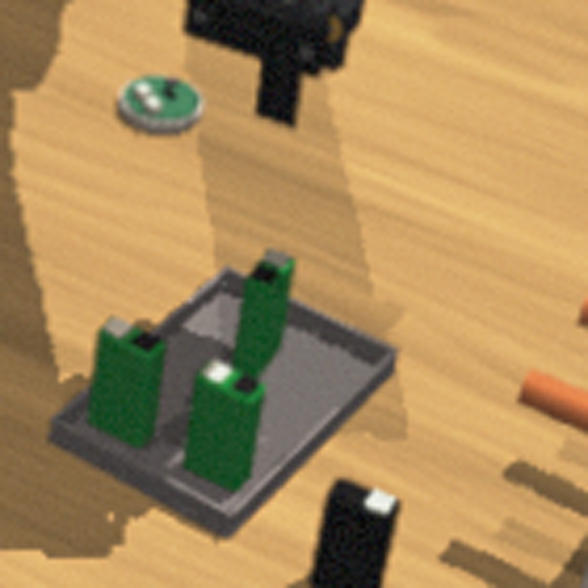

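View pics/t12.png

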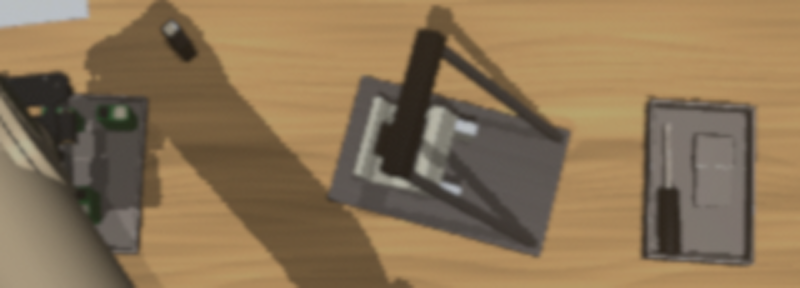

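View pics/s12.png

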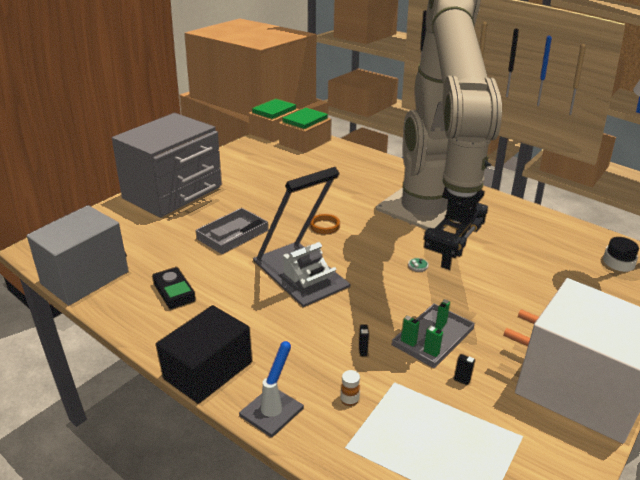

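```bash
python3 -c "
from h import *
im=cv2.imread('raw_s12.png');big=cv2.resize(im[280:380,380:480],None,fx=6,fy=6,interpolation=cv2.INTER_CUBIC)
Rc=RTilt(95,0);c=np.array([.4845,.333,.039])
X=np.array([c+Rc[:,0]*a*.0095+Rc[:,1]*b*.0185+JZ*e*.035 for a in(-1,1) for b in (-1,1) for e in (-1,1)])
q=(proj('scene',X)-[380,280]+.4)*6
for i in range(0,8,2): cv2.line(big,tuple(q[i].astype(int)),tuple(q[i+1].astype(int)),(0,0,255),1)
cv2.imwrite('pics/chk.png',big)
a=cv2.imread('raw_scene0.png');print([round(float(x),1) for x in read_state()['ft_force']])
c0=cv2.resize(a[160:310,240:360],None,fx=4,fy=4,interpolation=cv2.INTER_CUBIC);c1=cv2.resize(im[160:310,240:360],None,fx=4,fy=4,interpolation=cv2.INTER_CUBIC)
cv2.imwrite('pics/cmp.png',np.hstack([c0[:,:400],c1[:,:400]])[:600])
for s,pt in []:pass
g0=cv2.cvtColor(cv2.imread('raw_top0.png'),6)[205:320,300:420];g1=cv2.cvtColor(cv2.imread('raw_t12.png'),6)[205:320,300:420]
W=np.eye(2,3,dtype=np.float32);print(cv2.findTransformECC(g0,g1,W,cv2.MOTION_EUCLIDEAN))
"
```

```text
[0.0, 0.2, -0.2]
(0.8942528622389883, array([[ 0.9999828 ,  0.00586465, -1.077301  ],
       [-0.00586465,  0.9999828 ,  0.7363921 ]], dtype=float32))
```

View pics/chk.png

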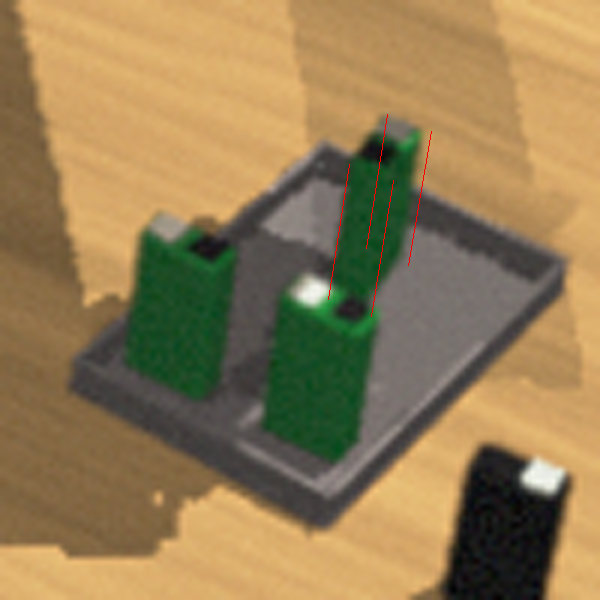

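View pics/cmp.png

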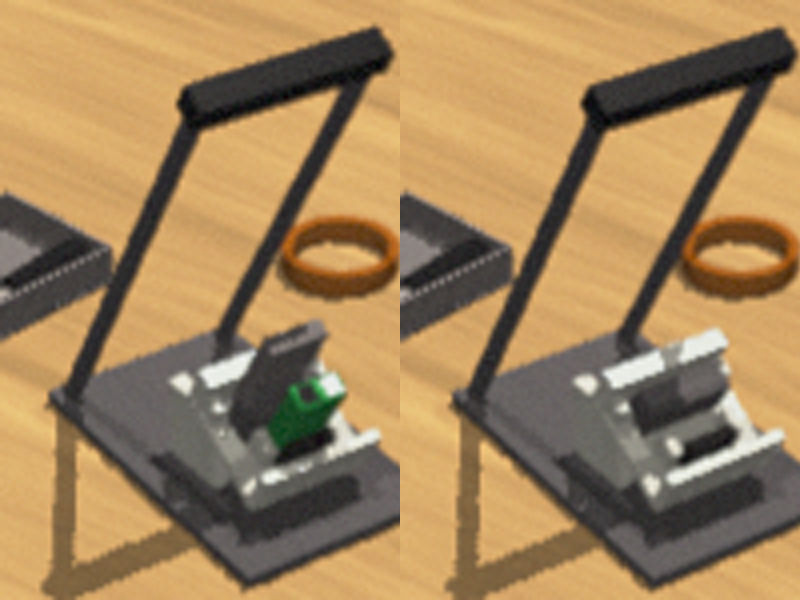

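```bash
python3 -c "
from bench import *
print(close_job())"
```

```text
the job is handed in; nothing more can be done
None
```

I handed the job in at about 37 s of the 69 s. No verdict was reported, so the results below are from my own last checks.

- **Wedge:** I rocked it about 7.5–8° each way, seven swings in all, until it came loose. I then drew it out along the slot and carried it over the lamp to the deeper tray. It lies flat in the free half, beside the screwdriver.
- **Pack:** I drew it out along the slope and set it down in the shallow tray until I felt floor contact of about 3 N. Its edges match the drawn vertical lines of an upright pack, though the drawn outline sits about 2–4 mm off the pack's image. That is consistent with the roughly 4 mm disagreement I saw between the top and scene cameras.
- **Finished packs:** both are still standing, and nothing touched them.
- **Jig:** it shifted about 2–3 mm sideways during rocking, with almost no turn (about 0.3°), and it looks flat. That is well inside the 15 mm limit.
- **Robot:** the open gripper is above the pack at z = 0.21 m, touching nothing, with wrist force near zero.

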